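# Unhook the gel comb and seat it in the casting tray

### The job

Take the yellow gel comb off its barbed hanger, feeling your way so that the hook is never strained: slide it out along the prong, lean its top back towards the post, and ease it up and over the barbed tip. Then lower it gently, teeth down, into the two facing notches of the grey casting tray until it is fully home, let go, and leave the tip box, tube rack and bottle where they stand.

Things in the scene. Friction and masses are not known exactly. Their poses are not given: they have to be found in the camera images.
- comb: Flat yellow comb, plate normal = x. Origin: centre of the tooth tips; z up. Teeth z 0-22 mm; bar z 22-49, 96 wide (y), 5 thick; ears z 25-45 reach y +-61; neck 36 wide with the eye; orange grip block z 78-106, 40 wide (y), 14 thick (x): pinch it across its y sides, fingertips may reach down to z 66. 60 to 130 g. Starts hanging upright, x pointing towards the prong's tip.
- comb_eye (a point): Centre of the closed eye (window) in the comb's neck, 56.5 mm above the tooth tips: 16 mm wide (y), 15 mm high (z 49-64 mm of the comb), through the 5 mm plate. The hanger's prong runs through it; its top edge rests on the prong.
- hanger: Fixed stand. Origin: underside centre of its 150x90x10 mm foot; x = the way the prong points. Post (30 wide, top z 171 mm) at x -74 to -52. Steel prong, 8 wide, 6 thick, y 0: its middle line is level at z 160 mm from x -55 to -27, where the comb hangs; then, bent by use, it runs straight on for 49 to 65 mm, rising by -0.13 to 0.18 rad. Length and angle are NOT measured: look or feel.
- hook_end (a point): Nominal end of the prong's straight run (hanger x 30, z 160 mm); really up to 9 mm off in x, 8 mm lower or 12 mm higher. There it turns up by 50 deg more for 17 mm, with an 8 mm barb at its tip pointing back to the post. The eye passes only with the comb's top leant back to the post by 0.35 to 0.7 rad from square to the straight run (0.5 is best), moving out and up along the turned-up end.
- tray: Fixed grey casting tray, 150 (x) x 126 (y) x 60 mm high, open at both x ends. Origin: underside centre. Side walls at y +-53 to +-63 mm, each with a notch at x 0: 7 mm wide, floor at z 30, straight to z 50, with red flared lips widening to about 20 mm at the rim. The comb's ears drop into both notches.
- tray_seat (a point): Where the comb's origin lies when it is fully home in the notches: tray x 0, y 0, z 5 mm. The comb's x axis is then along the tray's x (either way round), its z up.
- tip_box: Bystander: grey box of pipette tips with yellow top, 85x115x63 mm, loose. Origin: underside centre.
- tube_rack: Bystander: blue block with small tube caps, 60x140x52 mm, loose. Origin: underside centre.
- bottle: Bystander: amber jar with blue cap, 56 mm across, 100 mm high, loose. Origin: underside centre.
There are look-alikes about, which are no part of the job. Of the things like the comb, leave any that is black, green or pink; of the rest the larger one is meant.

How it is judged:
On the way:
1. the comb is off the hanger, its eye clear beyond the barbed tip, and touches the hanger no more (x of comb_eye in the frame of hanger above 0.065 m and contact force between comb and hanger below 0.05 N), for 0.2 s.
At the end, for the whole second after the job is handed in: The comb stands teeth down in both notches of the tray: its origin within 5 mm sideways and 3 mm in height of the seat point, within 0.15 rad of upright and of square to the tray, at rest and released (horizontal distance between comb and tray_seat below 0.005 m and z of comb in the frame of tray_seat between -0.003 and 0.003 m and angle between comb's own z axis and vertical below 0.15 rad and angle between the x axis of comb and the x axis of tray, either way round below 0.15 rad and linear speed of comb below 0.02 m/s); the robot touches nothing.
It fails at once if the comb is forced against the hanger (over 15 N) (contact force between comb and hanger above 15 N).
It fails at once if the comb is forced against the tray (over 20 N) (contact force between comb and tray above 20 N).
It fails at once if the robot pushes on the hanger (over 10 N) (contact force between any of the fingers, the arm and hanger above 10 N).
It fails at once if a bystander is moved by more than 20 mm (distance of any of tip_box, tube_rack, bottle from where it was at the start of the episode above 0.02 m).
It also fails if it takes over 67 s, if anything falls off the work surface, if the arm or the gripper's body presses on something with over 40 N, if the wrist force passes 120 N, or if a joint passes its speed limit or range.

### The arm

A 7-joint arm with a two-finger parallel gripper is mounted at the origin on the work surface. World frame = base frame: x ahead of the robot, y to its left, z up, the work surface at z = 0. Lengths are in m, angles in rad, forces in N, time in s.
With the tool pointing down it reaches from about 0.4 to 0.85 m from the base axis. Payload 4.4 kg.
Tool frame: the origin (TCP) lies on the centre line of the jaws, within the pads' length; the fingertips stand 14 mm ahead of it and the grasp point (between the pads) lies 5 mm behind it; z points along the fingers, y is the direction in which the jaws open and shut (so a half turn about z gives the same grasp; the last joint's range is limited). The gripper opens to 94 mm and grips with 3 to 60 N. Pads are 16 mm wide; open, the fingers measure 119 mm over their backs; the gripper's body (75 mm by 177 mm) begins 78 mm behind the grasp point.
Start: joints at [1.177, 0.628, 0.038, 1.517, -0.027, 0.996, -0.02], TCP at [0.209, -0.615, 0.219] pointing down, gripper open.
Joint ranges: [-3.06, 3.06], [-0.37, 2.12], [-1.25, 1.32], [0.18, 2.47], [-1.1, 4.24], [0.23, 1.98], [-2.94, 2.94]. Speed limits (rad/s): [2.57, 2.57, 3.14, 3.14, 3.14, 3.14, 3.14].

### API

Orientations are given as a 3x3 rotation matrix whose columns are the frame's x, y, z axes.
In Python, from bench import robot, read_camera, get_calibration, finder gives the robot as it stands.
- The arm moves only by the tool drive_tool, never from a script. Its argument "plan" is a list of rows, each an object with "rot": the turn, a rotation vector about the tool's x, y, z in units of 5 degrees (1.0 is 5 degrees), a list of three; "xyz": the shift along the tool's x, y, z in units of 30 mm (1.0 is 30 mm), a list of three; "jaw": the closure in counts, from 0 (fully open) to 255 (shut). In form: [{"rot": [wx, wy, wz], "xyz": [tx, ty, tz], "jaw": jaw}, ...]. A call has 1 to 12 rows; each row is the pose to reach, as a shift and turn from the pose commanded when the call began, along the tool's axes at that moment; what a row does not reach only later rows make up. A row lasts 1/12 s, in which the tool goes at most 41.7 mm and 7.16 degrees, less where a joint would pass 70% of its speed; a pose out of reach is approached as far as the arm can. A call with a gripper value outside its range is refused whole. The fingers move at their own pace and stop on an object; the grip force is fixed at half the most. Time passes only in rows, so rows that repeat a pose let the fingers close. It gives the time, the measured TCP pose, the force and the opening at its end, in the units of the state.
- robot.get_obs(): the state, without advancing time (a new reading comes with each control period).
- read_camera(name): name is "side" or "top"; returns the picture (384x512x3 uint8, blue, green, red); there is no depth.
- get_calibration(name): a dict with "fx", "fy", "cx", "cy" (pixels), "cam_to_world" (4x4, takes a point from camera to world coordinates). Camera axes: x right, y down, z forward; pixel columns grow to the right and rows downward; lengths in m; the calibration is good to about 2 mm. A picture is of the moment at which its call begins. get_calibration takes no time and is no camera call.
- robot.hand_in(): hands the job in, once; it reports no verdict.
Trained networks look in the newest picture that a camera, given by its name, has taken for a name from the list of things; names that differ only in an ending like _2 or _b are one class to them, and where a whole thing is asked for, a point or a joint stands for the part that bears it (a point fixed in the world has none). Each returns a list of dicts, best first, with "p" (0 to 1); they miss things now and then, are a little off and sometimes report something else, mostly with a low value. They report only what shows in the picture. A call takes as long as a camera call. They do not tell look-alikes from the thing itself.
- finder.masks_of(query, camera): "region" (384x512 bool, what is visible of it) and "extent" ([left, top, right, bottom] in pixels, round what is visible of it).
The state is a dict: "time": time; "joints": joint angles; "joint_velocities": joint speeds; "tau": joint torques, N m; "position": TCP position; "tool_rot": TCP orientation; "ft_force": force on the tool from outside, world axes, zero at the start; "moment": the same for the moment, N m; "opening": finger opening in m.
Only numpy, scipy, OpenCV 4.12 (cv2) and the standard library are available. Lean on these libraries where they do the work, as an engineer would, in place of code of your own. Each camera call takes 0.05 s, during which the arm holds its last target.

## Working session

There is one attempt and no reset: what is moved stays moved. The work goes in short steps, Python scripts to look and compute and a tool call to move; the robot and the scene stay as the last step left them, time stands still between calls to the robot, and variables do not carry over. Pictures are saved under pics/ and viewed, and the job is handed in when it is done.

Besides the shell and the picture viewer there is one more tool, called after "Request:" as name([rows], argument=value, ...), one row to a line, values as JSON. drive_tool: Moves the arm, as the interface text tells. Its arguments: {"type":"object","properties":{"plan":{"type":"array"}},"required":["plan"]}

```bash
mkdir -p pics; ls; python3 - <<'E'
from bench import robot, read_camera, get_calibration, finder
import cv2, numpy as np
np.set_printoptions(precision=4,suppress=True)
for n in ("side","top"):
    im=read_camera(n); cv2.imwrite(f"pics/{n}0.png",im)
    c=get_calibration(n); print(n,c["fx"],c["fy"],c["cx"],c["cy"]); print(np.array(c["cam_to_world"]))
    for q in ("comb","hanger","tray","tip_box","tube_rack","bottle"):
        for r in finder.masks_of(q,n): print(q,round(r["p"],2),r["extent"])
o=robot.get_obs()
for k,v in o.items(): print(k,np.array(v))
E
```

```text
pics
side 493.43724975802576 493.43724975802576 255.7921011151007 190.66996644488586
[[ 0.9587 -0.1976  0.2045  0.3396]
 [-0.2836 -0.6113  0.7388 -0.9132]
 [-0.0209 -0.7663 -0.6421  0.9033]
 [ 0.      0.      0.      1.    ]]
comb 0.97 [141.5, 127.5, 181.0, 160.3]
comb 0.8 [213.6, 122.7, 227.3, 165.3]
comb 0.69 [231.1, 132.2, 262.8, 154.4]
comb 0.66 [187.5, 185.7, 213.1, 235.7]
hanger 0.94 [203.9, 136.2, 265.3, 198.8]
tray 0.82 [228.5, 223.2, 314.5, 299.0]
tip_box 0.72 [300.6, 187.8, 345.8, 237.3]
tube_rack 0.96 [233.1, 331.2, 264.2, 384.0]
bottle 0.89 [197.3, 116.4, 215.0, 151.6]
top 441.64498435337487 441.64498435337487 261.4281766404006 184.09762899923928
[[-0.0268 -0.996   0.0857  0.4745]
 [-0.9994  0.0284  0.0172 -0.0087]
 [-0.0196 -0.0852 -0.9962  1.4505]
 [ 0.      0.      0.      1.    ]]
comb 0.66 [200.1, 195.5, 225.9, 204.0]
comb 0.66 [243.7, 226.6, 257.0, 235.8]
comb 0.65 [167.4, 161.1, 183.4, 179.3]
comb 0.5 [148.4, 234.7, 160.1, 267.2]
hanger 0.74 [200.4, 171.6, 231.6, 216.0]
tray 0.72 [291.8, 163.3, 343.8, 220.2]
tip_box 0.91 [260.3, 119.4, 297.2, 151.2]
tube_rack 0.71 [372.3, 212.0, 419.3, 239.3]
bottle 0.73 [138.7, 192.4, 160.5, 209.3]
time 0.7
joints [ 1.1772  0.6284  0.0385  1.5174 -0.027   0.9963 -0.02  ]
joint_velocities [-0.     -0.0002 -0.0012 -0.0024 -0.0004  0.0002  0.0004]
tau [ -0.0002 -54.945    1.143  -18.6918  -0.0524   0.0156  -0.    ]
position [ 0.2093 -0.6154  0.2195]
tool_rot [[ 0.9468  0.322   0.    ]
 [ 0.322  -0.9468 -0.    ]
 [ 0.      0.     -1.    ]]
ft_force [ 0.2229 -0.0786  0.3703]
moment [-0.0304  0.0403  0.0245]
opening 0.09390149347296323
```

```bash
python3 - <<'E'
import cv2
a=cv2.imread("pics/side0.png"); cv2.imwrite("pics/side0z.png",cv2.resize(a[90:310,120:360],None,fx=3.3,fy=2.7*1.0,interpolation=cv2.INTER_CUBIC))
b=cv2.imread("pics/top0.png"); cv2.imwrite("pics/top0z.png",cv2.resize(b[110:275,130:350],None,fx=3.5,fy=3.5,interpolation=cv2.INTER_CUBIC))
E
```

```text
(no output)
```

View pics/side0.png

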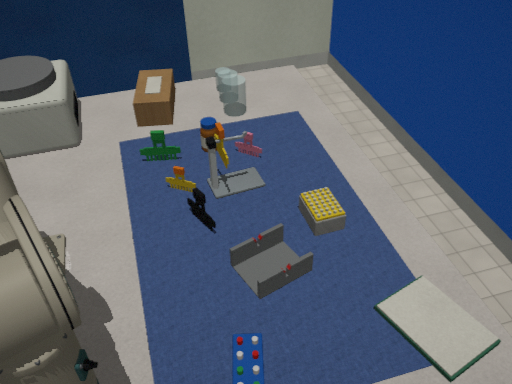

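View pics/side0z.png

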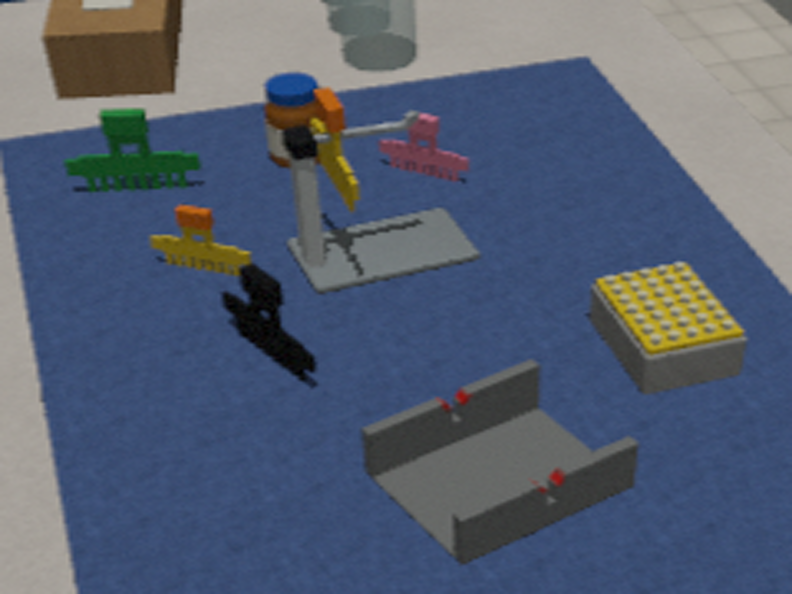

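View pics/top0z.png

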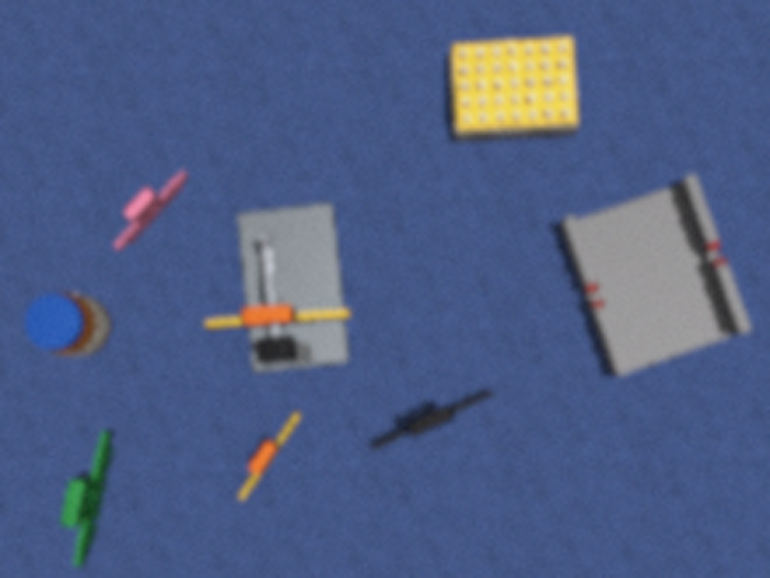

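View pics/top0.png

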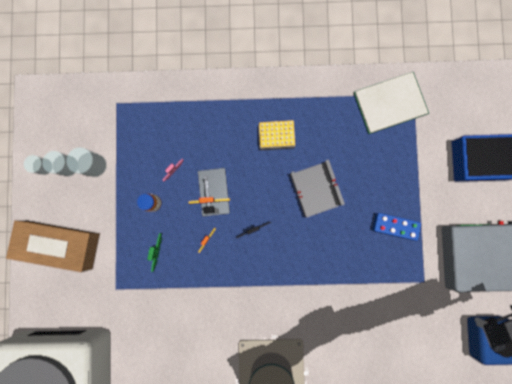

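```bash
python3 - <<'E'
import cv2
a=cv2.imread("pics/side0.png"); cv2.imwrite("pics/side0h.png",cv2.resize(a[115:205,195:275],None,fx=6.6,fy=6.6,interpolation=cv2.INTER_CUBIC))
b=cv2.imread("pics/top0.png"); cv2.imwrite("pics/top0h.png",cv2.resize(b[165:220,185:240],None,fx=10,fy=10,interpolation=cv2.INTER_CUBIC))
cv2.imwrite("pics/side0t.png",cv2.resize(a[215:305,220:320],None,fx=6.6,fy=6.6,interpolation=cv2.INTER_CUBIC))
cv2.imwrite("pics/top0t.png",cv2.resize(b[155:225,285:350],None,fx=8.5,fy=8.5,interpolation=cv2.INTER_CUBIC))
E
```

```text
(no output)
```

View pics/side0h.png

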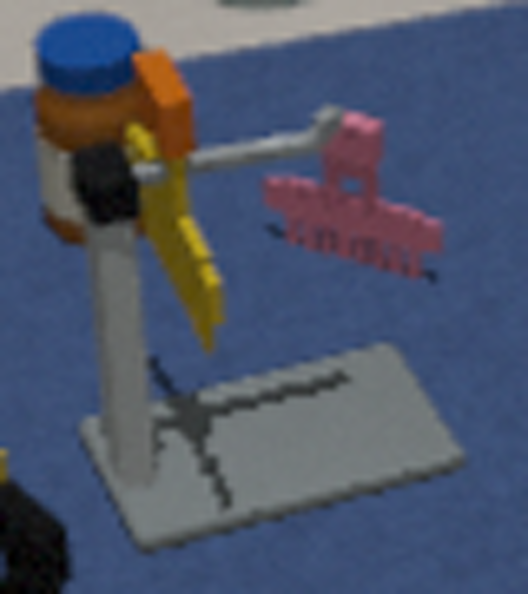

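View pics/top0h.png

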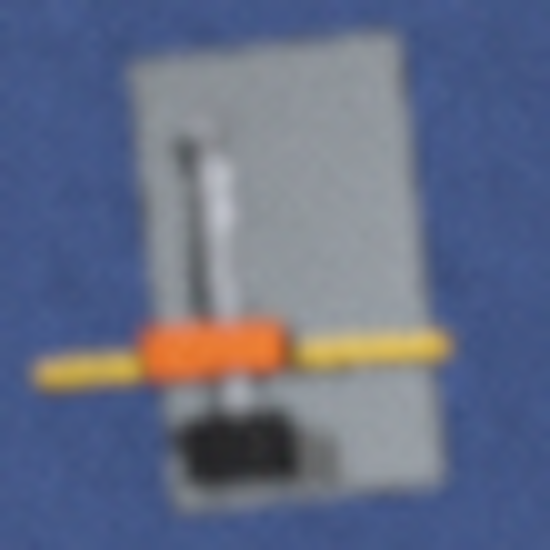

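View pics/side0t.png

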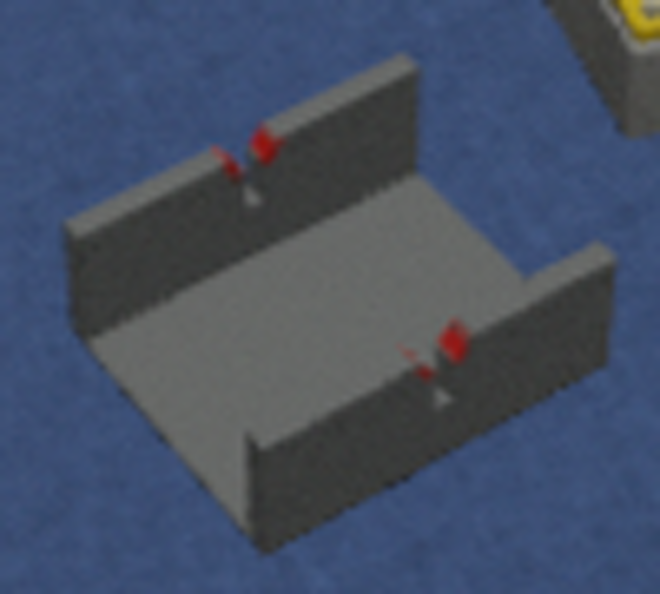

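View pics/top0t.png

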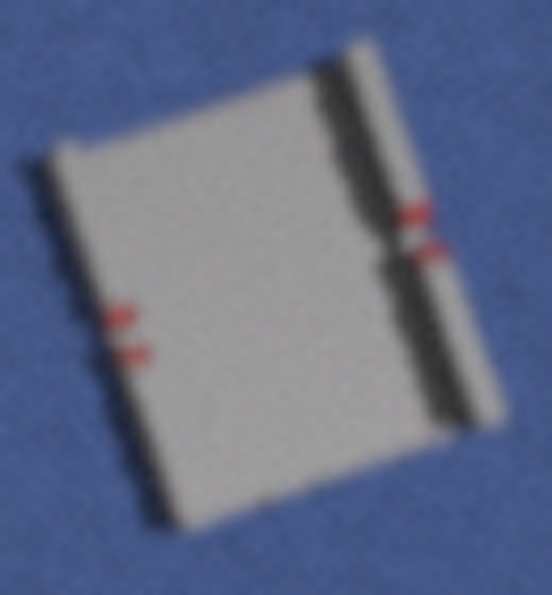

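```bash
cat > geo.py <<'E'
import numpy as np
from bench import get_calibration
C={n:get_calibration(n) for n in("side","top")}
def proj(n,P):
    c=C[n]; T=np.linalg.inv(np.array(c["cam_to_world"])); P=np.atleast_2d(P)
    q=P@T[:3,:3].T+T[:3,3]; return np.c_[c["fx"]*q[:,0]/q[:,2]+c["cx"],c["fy"]*q[:,1]/q[:,2]+c["cy"]]
def unz(uv,s,o): return (np.array(uv)+.5)/s-.5+np.array(o)
def pose(p,P):
    P=np.atleast_2d(P); c,s=np.cos(p[2]),np.sin(p[2]); return np.c_[p[0]+c*P[:,0]-s*P[:,1],p[1]+s*P[:,0]+c*P[:,1],P[:,2]]
E
cat > fit.py <<'E'
from geo import *
from scipy.optimize import least_squares
np.set_printoptions(precision=4,suppress=True)
m=1e-3
hs=[((82,425),(-75,45,10)),((142,540),(-75,-45,10)),((464,455),(75,-45,10)),((388,345),(75,45,10))]
ht=[((132,60),(75,45,10)),((402,38),(75,-45,10)),((445,485),(-75,-45,10)),((180,510),(-75,45,10))]
ts=[((68,225),(-75,63,60)),((405,52),(75,63,60)),((418,65),(75,53,60)),((262,450),(-75,-63,60)),((613,262),(75,-63,60)),((600,243),(75,-53,60)),((265,553),(-75,-63,0)),((607,365),(75,-63,0))]
tt=[((375,38),(75,-63,60)),((507,415),(-75,-63,60)),((478,428),(-75,-53,60)),((127,337),(0,58,57)),((424,233),(0,-58,57)),((180,528),(-75,53,0)),((57,143),(75,58,60))]
def fit(S,T,zs,os,zt,ot,g):
    us=np.array([unz(a,zs,os) for a,_ in S]); Ps=np.array([b for _,b in S])*m
    ut=np.array([unz(a,zt,ot) for a,_ in T]); Pt=np.array([b for _,b in T])*m
    f=lambda p:np.r_[(proj("side",pose(p,Ps))-us).ravel(),(proj("top",pose(p,Pt))-ut).ravel()]
    r=least_squares(f,g,loss="soft_l1"); print(r.x); print(f(r.x).reshape(-1,2).T)
    for nm,sl in(("side",slice(0,2*len(S))),("top",slice(2*len(S),None))):
        rr=least_squares(lambda p:f(p)[sl],g,loss="soft_l1"); print(" only",nm,rr.x)
    return r.x
H=fit(hs,ht,6.6,(195,115),10,(185,165),[.5,.13,.1])
T=fit(ts,tt,6.6,(220,215),8.5,(285,155),[.5,-.15,.3])
E
python3 fit.py
```

```text
[0.5792 0.1738 0.0861]
[[-1.3333 -0.9823  0.1231  0.2698 -0.1486 -0.0139  0.5369 -0.3463]
 [-0.3813  0.7705  0.4061 -0.4199 -0.265  -1.19   -0.5105  0.115 ]]
 only side [0.5806 0.1741 0.0982]
 only top [0.5778 0.1739 0.0772]
[ 0.579  -0.1605  0.2998]
[[-1.2355 -0.3564  0.0619 -0.6369  0.1995 -0.5428 -0.6337 -0.2282 -0.3894
   0.0492  0.4476  0.3473  0.1542  1.9207  0.8634]
 [-1.0808 -0.2012  0.1378 -0.4602 -1.014  -0.7571  1.1391  0.629  -0.4761
   0.0253 -0.4787 -0.9289 -0.4989 -1.0944 -0.5636]]
 only side [ 0.5797 -0.1615  0.304 ]
 only top [ 0.5772 -0.1591  0.2991]
```

```bash
cat > ov.py <<'E'
from geo import *
import cv2,sys
m=1e-3
def box(x0,x1,y0,y1,z0,z1):
    L=[]
    for a in(0,1):
        for b in(0,1):
            L+=[((x0,(y0,y1)[a],(z0,z1)[b]),(x1,(y0,y1)[a],(z0,z1)[b])),(((x0,x1)[a],y0,(z0,z1)[b]),((x0,x1)[a],y1,(z0,z1)[b])),(((x0,x1)[a],(y0,y1)[b],z0),((x0,x1)[a],(y0,y1)[b],z1))]
    return L
def prong(l,a):
    e=np.array([-27+l*np.cos(a),0,160+l*np.sin(a)]); b=a+np.radians(50)
    t=e+17*np.array([np.cos(b),0,np.sin(b)]); d=b+np.pi/2
    g=t+8*np.array([-1,0,0]); return e,t,[((-55,0,160),(-27,0,160)),((-27,0,160),e),(e,t),(t,g)]
def draw(img,n,p,L,s,o,col):
    for a,b in L:
        q=(proj(n,pose(p,np.array([a,b])*m))-np.array(o)+.5)*s-.5
        cv2.line(img,tuple(int(v) for v in q[0].round()),tuple(int(v) for v in q[1].round()),col,1,cv2.LINE_AA)
E
cat > o1.py <<'E'
from ov import *
H=[.5792,.1738,.0861];T=[.579,-.1605,.2998]
for n,o,s,sz in(("side",(195,110),7,(85,80)),("top",(185,165),9,(60,60))):
    a=cv2.imread(f"pics/{n}0.png")[o[1]:o[1]+sz[1],o[0]:o[0]+sz[0]]
    a=cv2.resize(a,None,fx=s,fy=s,interpolation=cv2.INTER_CUBIC)
    draw(a,n,H,box(-75,75,-45,45,0,10)+box(-74,-52,-15,15,10,171),s,o,(0,0,255))
    for l,an,c in((57,0,(0,255,0)),(57,.1,(255,0,255))): draw(a,n,H,prong(l,an)[2],s,o,c)
    # hanging comb guess at x=-40
    draw(a,n,H,box(-43-4,-43+10,-20,20,177,205)+box(-43-2.5,-43+2.5,-48,48,121,148),s,o,(255,255,0))
    cv2.imwrite(f"pics/ov_{n}1.png",a)
for n,o,s,sz in(("side",(220,215),6,(100,90)),("top",(285,155),9,(65,65))):
    a=cv2.imread(f"pics/{n}0.png")[o[1]:o[1]+sz[1],o[0]:o[0]+sz[0]]
    a=cv2.resize(a,None,fx=s,fy=s,interpolation=cv2.INTER_CUBIC)
    draw(a,n,T,box(-75,75,53,63,0,60)+box(-75,75,-63,-53,0,60)+box(-3.5,3.5,-63,63,30,50),s,o,(0,255,0))
    cv2.imwrite(f"pics/ovt_{n}1.png",a)
E
python3 o1.py
```

```text
(no output)
```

View pics/ov_side1.png

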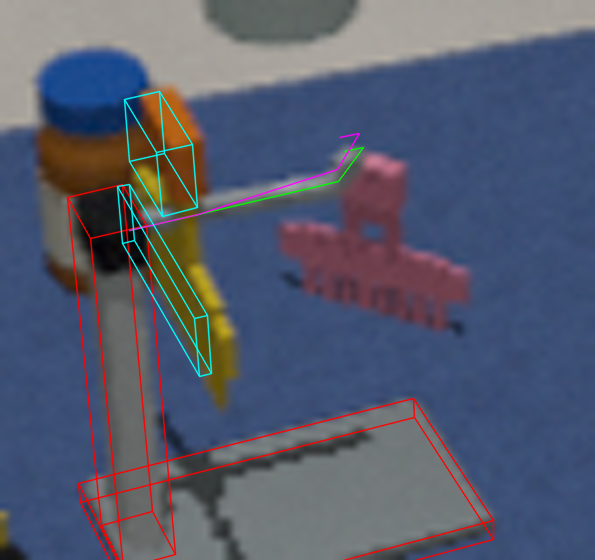

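View pics/ov_top1.png

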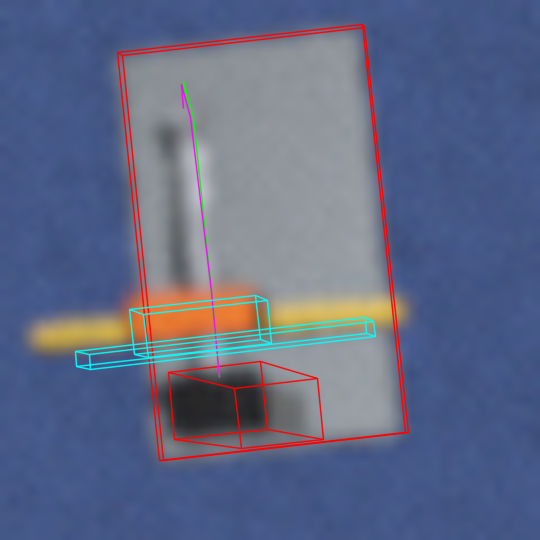

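View pics/ovt_side1.png

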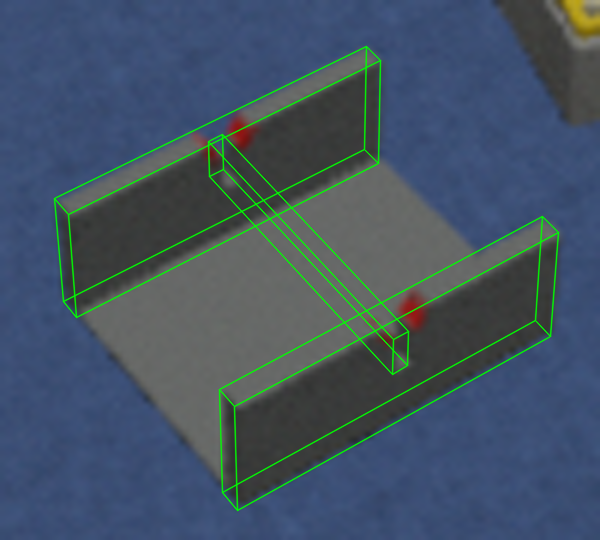

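View pics/ovt_top1.png

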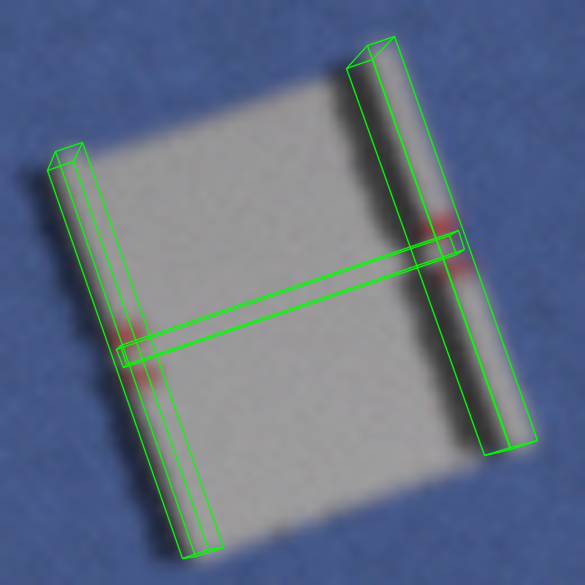

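```bash
python3 - <<'E'
import cv2,numpy as np
a=cv2.imread("pics/side0.png")[118:158,203:258]; b=cv2.imread("pics/top0.png")[170:212,190:225]
f=lambda x,s:cv2.convertScaleAbs(cv2.resize(x,None,fx=s,fy=s,interpolation=cv2.INTER_NEAREST),alpha=1.3)
cv2.imwrite("pics/sz.png",f(a,14)); cv2.imwrite("pics/tz.png",f(b,14))
E
```

```text
(no output)
```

View pics/sz.png

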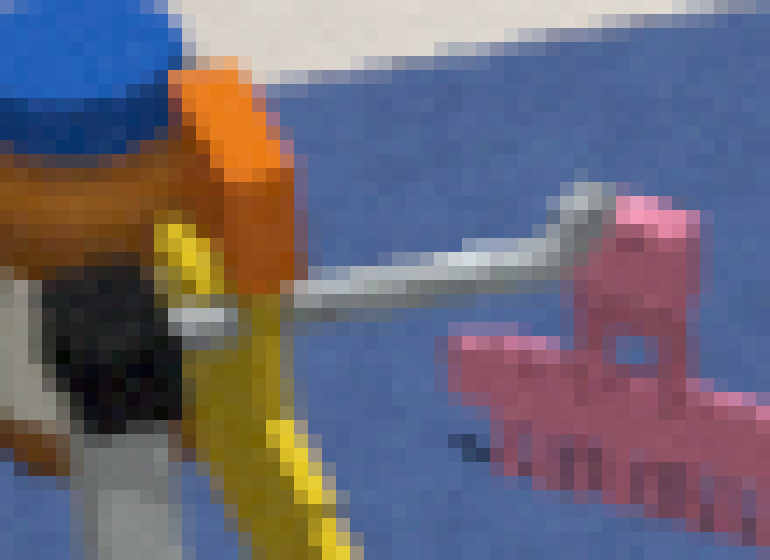

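View pics/tz.png

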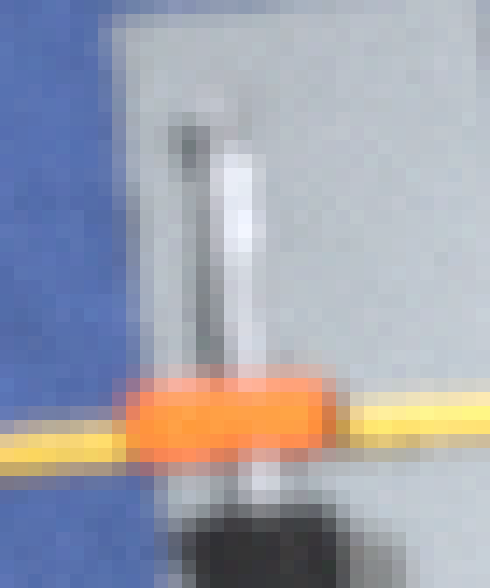

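```bash
cat > pf.py <<'E'
from ov import *
from scipy.optimize import least_squares
np.set_printoptions(precision=4,suppress=True)
S=lambda uv:unz(uv,14,(203,118)); Tt=lambda uv:unz(uv,14,(190,170))
line=np.array([S(p) for p in((300,298),(360,289),(420,280),(480,272),(530,262))])
lev=np.array([S((205,320))]); ends=S((555,258)); tips=S((592,197))
endt=Tt((234,160)); tipt=Tt((220,105))
H=np.array([.5792,.1738,.0861])
def d(p,a,b): 
    t=(b-a)/np.linalg.norm(b-a); return (p-a)@np.array([-t[1],t[0]])
def f(q,use):
    l,an,du,dv,tu,tv=q; e,t,_=prong(l*1000,an)
    P=lambda n,x:proj(n,pose(H,np.array(x)*m))[0]+((du,dv) if n=="side" else (tu,tv))
    k=P("side",(-27,0,160));r=[*d(line,k,P("side",e)),*d(lev,P("side",(-52,0,160)),k),*(P("side",e)-ends)*.5]
    r+=list((P("side",t)-tips)*.5)
    if use: r+=list((P("top",t)-tipt)*.5)+[(P("top",e)-endt)[0]*.5]
    r+=[du/1.0,dv/1.0,tu,tv]
    return np.array(r)
for u in(0,1):
    r=least_squares(f,[.05,0,0,0,0,0],args=(u,)); print(r.x,r.cost);print(f(r.x,u)); print(prong(r.x[0]*1000,r.x[1])[:2])
E
python3 pf.py
```

```text
[ 0.0536 -0.0623 -0.1464 -0.7335  0.      0.    ] 0.5223491576049293
[-0.3372 -0.2166 -0.0961  0.0948  0.0194 -0.2844 -0.324   0.0314  0.2988
 -0.1729 -0.1464 -0.7335  0.      0.    ]
(array([ 26.4749,   0.    , 156.6651]), array([ 38.1916,   0.    , 168.9824]))
[ 0.0511 -0.0605  0.1437 -0.7755 -0.0232  0.3123] 0.8978379756880366
[-0.3453 -0.2182 -0.0911  0.1063  0.0365 -0.3096 -0.6143  0.0742  0.0043
 -0.1338  0.0196 -0.6245  0.0268  0.1437 -0.7755 -0.0232  0.3123]
(array([ 23.9693,   0.    , 156.9112]), array([ 35.6644,   0.    , 169.249 ]))
```

```bash
cat > cf.py <<'E'
from ov import *
from scipy.optimize import least_squares
np.set_printoptions(precision=4,suppress=True)
S=lambda uv:unz(uv,14,(203,118)); O=lambda uv:unz(uv,9,(185,165)); Tt=lambda uv:unz(uv,14,(190,170))
us=np.array([S(p) for p in((172,78),(238,62),(296,165),(238,180))]);Ps=np.array([(-7,20,205),(7,20,205),(7,-20,205),(-7,-20,205)])*m
ut=np.array([O((30,340)),O((405,312)),Tt((230,420))]);Pt=np.array([(0,61,134),(0,-61,134),(0,0,200)])*m
f=lambda p:np.r_[(proj("side",pose(p,Ps))-us).ravel(),(proj("top",pose(p,Pt))-ut).ravel()]
r=least_squares(f,[.54,.17,.07],loss="soft_l1");print(r.x);print(f(r.x).reshape(-1,2).T)
for sl in(slice(0,8),slice(8,None)): print(least_squares(lambda p:f(p)[sl],[.54,.17,.07]).x)
H=[.5792,.1738,.0861];d=r.x[:2]-H[:2];c,s=np.cos(H[2]),np.sin(H[2]);print("in hanger",c*d[0]+s*d[1],-s*d[0]+c*d[1])
E
python3 cf.py
```

```text
[0.5445 0.1721 0.052 ]
[[-0.6105 -0.2398 -0.074  -1.1205  0.8172 -0.2441 -0.17  ]
 [-0.1949 -0.0856  0.2532  0.2594 -0.6984 -0.8393 -0.6719]]
[0.5459 0.172  0.0731]
[0.5424 0.1725 0.047 ]
in hanger -0.034695938424279704 0.0012967343678180652
```

```bash
cat > mv.py <<'E'
import numpy as np
from scipy.spatial.transform import Rotation as R
np.set_printoptions(precision=4,suppress=True)
def Rt(psi,lean=0.):
    # tool x fwd, y=-comb y, z down ; lean: top back
    b=np.column_stack([(np.cos(psi),np.sin(psi),0),(np.sin(psi),-np.cos(psi),0),(0,0,-1)])
    return R.from_rotvec(-lean*np.array([-np.sin(psi),np.cos(psi),0])).as_matrix()@b
def to(pos,Rg,cur=None):
    from bench import robot
    if cur is None:
        o=robot.get_obs(); cur=(np.array(o["position"]),np.array(o["tool_rot"]))
    p,M=cur
    return R.from_matrix(M.T@Rg).as_rotvec()/np.radians(5), M.T@(np.array(pos)-p)/.03
E
python3 -c "
from mv import *
print(to([.5445,.172,.30],Rt(.065)))"
```

```text
(array([ 0.0003, -0.0003,  3.0114]), array([ 19.0282, -21.2517,  -2.6838]))
```

Request:
drive_tool([
  {"rot":[0,0,0],"xyz":[2,-2,-2.684],"jaw":110},
  {"rot":[0,0,3.011],"xyz":[19.028,-21.252,-2.684],"jaw":110},
  {"rot":[0,0,3.011],"xyz":[19.028,-21.252,-2.684],"jaw":110},
  {"rot":[0,0,3.011],"xyz":[19.028,-21.252,-2.684],"jaw":110},
  {"rot":[0,0,3.011],"xyz":[19.028,-21.252,-2.684],"jaw":110},
  {"rot":[0,0,3.011],"xyz":[19.028,-21.252,-2.684],"jaw":110},
  {"rot":[0,0,3.011],"xyz":[19.028,-21.252,-2.684],"jaw":110},
  {"rot":[0,0,3.011],"xyz":[19.028,-21.252,-2.684],"jaw":110},
  {"rot":[0,0,3.011],"xyz":[19.028,-21.252,-2.684],"jaw":110},
  {"rot":[0,0,3.011],"xyz":[19.028,-21.252,-2.684],"jaw":110},
  {"rot":[0,0,3.011],"xyz":[19.028,-21.252,-2.684],"jaw":110},
  {"rot":[0,0,3.011],"xyz":[19.028,-21.252,-2.684],"jaw":110},
])

```text
time: 1.7
position: [0.4014, -0.1652, 0.2774]
tool_rot: [[0.998, 0.065, 0.001], [0.065, -0.998, -0.0], [0.001, 0.0, -1.0]]
ft_force: [1.2, -0.2, 0.7]
opening: 0.0532
```

```bash
python3 -c "
from mv import *
print(to([.5445,.172,.30],Rt(.065)))"
```

```text
(array([ 0.0054, -0.0112, -0.0025]), array([  5.4877, -10.9062,  -0.7522]))
```

Request:
drive_tool([
  {"rot":[0,0,0],"xyz":[5.4,-10.8,-0.75],"jaw":85},
  {"rot":[0,0,0],"xyz":[5.4,-10.8,-0.75],"jaw":85},
  {"rot":[0,0,0],"xyz":[5.4,-10.8,-0.75],"jaw":85},
  {"rot":[0,0,0],"xyz":[5.4,-10.8,-0.75],"jaw":85},
  {"rot":[0,0,0],"xyz":[5.4,-10.8,-0.75],"jaw":85},
  {"rot":[0,0,0],"xyz":[5.4,-10.8,-0.75],"jaw":85},
  {"rot":[0,0,0],"xyz":[5.4,-10.8,-0.75],"jaw":85},
  {"rot":[0,0,0],"xyz":[5.4,-10.8,-0.75],"jaw":85},
  {"rot":[0,0,0],"xyz":[5.4,-10.8,-0.75],"jaw":85},
  {"rot":[0,0,0],"xyz":[5.4,-10.8,-0.75],"jaw":85},
  {"rot":[0,0,0],"xyz":[5.4,-10.8,-0.75],"jaw":85},
  {"rot":[0,0,0],"xyz":[5.4,-10.8,-0.75],"jaw":85},
])

```text
time: 2.7
position: [0.5413, 0.1657, 0.2991]
tool_rot: [[0.998, 0.064, -0.001], [0.064, -0.998, -0.001], [-0.001, 0.001, -1.0]]
ft_force: [-0.2, 0.2, -1.2]
opening: 0.0628
```

```bash
python3 -c "
from mv import *
from bench import *
import cv2
print(to([.5445,.172,.30],Rt(.065)))
for n in('side','top'): cv2.imwrite(f'pics/{n}1.png',cv2.resize(read_camera(n)[90:220,140:280],None,fx=4.2,fy=4.2,interpolation=2))
"
```

```text
(array([ 0.014 ,  0.0088, -0.0069]), array([ 0.1213, -0.2021, -0.0297]))
```

View pics/side1.png

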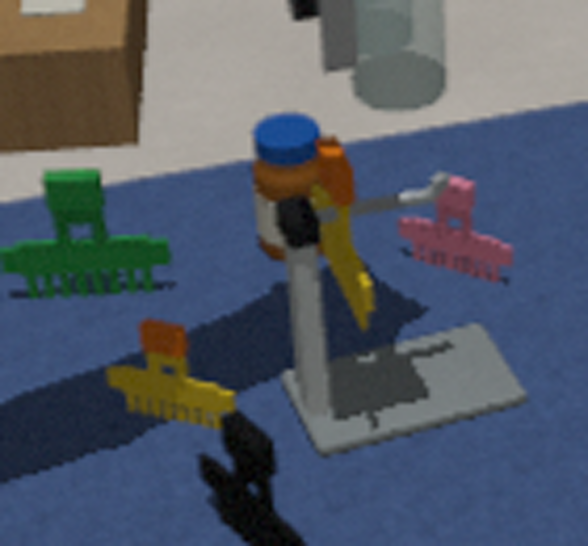

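Request:
drive_tool([
  {"rot":[0,0,0],"xyz":[0.12,-0.2,0],"jaw":85},
  {"rot":[0,0,0],"xyz":[0.12,-0.2,1],"jaw":85},
  {"rot":[0,0,0],"xyz":[0.12,-0.2,2],"jaw":85},
  {"rot":[0,0,0],"xyz":[0.12,-0.2,2.5],"jaw":85},
  {"rot":[0,0,0],"xyz":[0.12,-0.2,2.9],"jaw":85},
  {"rot":[0,0,0],"xyz":[0.12,-0.2,2.9],"jaw":85},
  {"rot":[0,0,0],"xyz":[0.12,-0.2,2.9],"jaw":85},
  {"rot":[0,0,0],"xyz":[0.12,-0.2,2.9],"jaw":85},
])

```text
time: 3.47
position: [0.5455, 0.173, 0.2134]
tool_rot: [[0.998, 0.064, 0.002], [0.064, -0.998, 0.001], [0.002, -0.0, -1.0]]
ft_force: [-0.4, -0.2, 0.4]
opening: 0.0628
```

```bash
python3 -c "
from mv import *
from bench import *
import cv2
print(to([.5445,.172,.186],Rt(.065)))
for n in('side','top'): cv2.imwrite(f'pics/{n}2.png',cv2.resize(read_camera(n)[90:220,140:280],None,fx=4.2,fy=4.2,interpolation=2))
o=robot.get_obs();print(o['ft_force'],o['position'])
"
```

```text
(array([-0.005 , -0.0187, -0.0083]), array([-0.0382,  0.0301,  0.9124]))
[ 0.1116  0.2824 -0.0159] [0.5456 0.1732 0.2136]
```

View pics/side2.png

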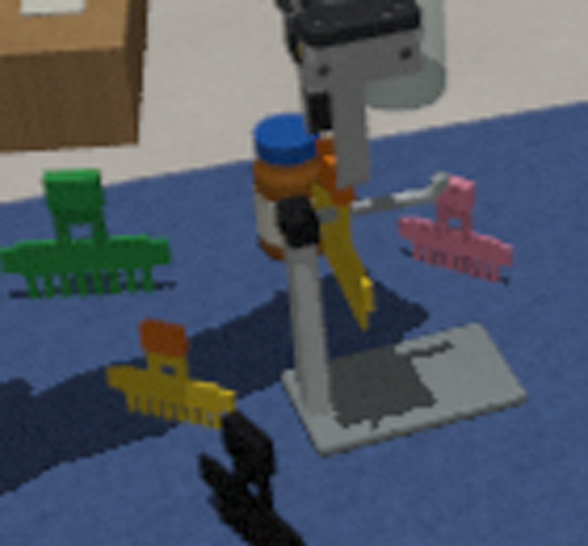

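View pics/top2.png

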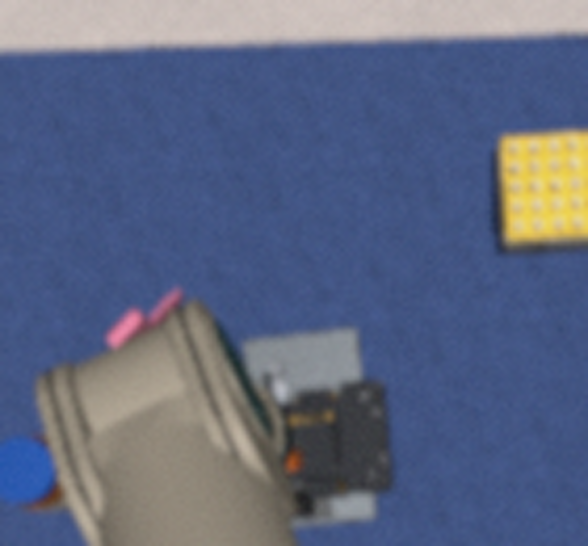

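```bash
python3 -c "
from geo import *
p=proj('side',[[.5445,.1345,.2134-.014],[.5445-.008,.1345,.2],[.5445+.008,.1345,.2]]);print((p-[140,90])*4.2)
"
```

```text
[[345.847013   191.51458791]
 [333.04663039 192.97969149]
 [358.48812605 188.41132778]]
```

Request:
drive_tool([
  {"rot":[0,0,0],"xyz":[-0.05,0.03,0.45],"jaw":85},
  {"rot":[0,0,0],"xyz":[-0.05,0.03,0.9],"jaw":85},
  {"rot":[0,0,0],"xyz":[-0.05,0.03,0.9],"jaw":85},
  {"rot":[0,0,0],"xyz":[-0.05,0.03,0.9],"jaw":85},
  {"rot":[0,0,0],"xyz":[-0.05,0.03,0.9],"jaw":100},
  {"rot":[0,0,0],"xyz":[-0.05,0.03,0.9],"jaw":115},
  {"rot":[0,0,0],"xyz":[-0.05,0.03,0.9],"jaw":125},
])

```text
time: 4.15
position: [0.5439, 0.1722, 0.1863]
tool_rot: [[0.998, 0.065, 0.002], [0.065, -0.998, 0.001], [0.002, -0.0, -1.0]]
ft_force: [0.3, -0.4, 0.2]
opening: 0.0494
```

Request:
drive_tool([
  {"rot":[0,0,0],"xyz":[0,0,0],"jaw":135},
  {"rot":[0,0,0],"xyz":[0,0,0],"jaw":140},
  {"rot":[0,0,0],"xyz":[0,0,0],"jaw":145},
  {"rot":[0,0,0],"xyz":[0,0,0],"jaw":150},
  {"rot":[0,0,0],"xyz":[0,0,0],"jaw":155},
  {"rot":[0,0,0],"xyz":[0,0,0],"jaw":160},
  {"rot":[0,0,0],"xyz":[0,0,0],"jaw":170},
  {"rot":[0,0,0],"xyz":[0,0,0],"jaw":180},
])

```text
time: 4.82
position: [0.5436, 0.1717, 0.1856]
tool_rot: [[0.998, 0.065, 0.0], [0.065, -0.998, -0.0], [0.0, 0.0, -1.0]]
ft_force: [0.6, -1.7, 2.6]
opening: 0.0398
```

```bash
cat > st.py <<'E'
from mv import *
from bench import *
o=robot.get_obs()
print(o['time'],o['position'],o['ft_force'],o['moment'],o['opening'])
E
python3 st.py
```

```text
4.8167 [0.5436 0.1717 0.1856] [ 0.6271 -1.6586  2.6416] [-0.3533 -0.0323  0.0092] 0.03980271295215902
```

Request:
drive_tool([
  {"rot":[0,0,0],"xyz":[0,0,-0.03],"jaw":180},
  {"rot":[0,0,0],"xyz":[0,0,-0.06],"jaw":180},
  {"rot":[0,0,0],"xyz":[0,0,-0.06],"jaw":180},
  {"rot":[0,0,0],"xyz":[0,0,-0.06],"jaw":180},
])

```text
time: 5.15
position: [0.5431, 0.1723, 0.187]
tool_rot: [[0.998, 0.065, -0.001], [0.065, -0.998, 0.0], [-0.0, -0.0, -1.0]]
ft_force: [-0.7, 0.4, -1.1]
opening: 0.0399
```

```bash
python3 st.py
```

```text
5.15 [0.5431 0.1723 0.187 ] [-0.7113  0.3709 -1.0637] [ 0.0651  0.0565 -0.0283] 0.03990570027656708
```

Request:
drive_tool([
  {"rot":[0,0,0],"xyz":[0,0,-0.05],"jaw":180},
  {"rot":[0,0,0],"xyz":[0,0,-0.1],"jaw":180},
  {"rot":[0,0,0],"xyz":[0,0,-0.1],"jaw":180},
  {"rot":[0,0,0],"xyz":[0,0,-0.1],"jaw":180},
  {"rot":[0,0,0],"xyz":[0,0,-0.1],"jaw":180},
])

```text
time: 5.57
position: [0.5433, 0.1721, 0.1902]
tool_rot: [[0.998, 0.065, 0.0], [0.065, -0.998, 0.0], [0.0, -0.0, -1.0]]
ft_force: [0.3, -0.7, -1.1]
opening: 0.0397
```

```bash
python3 st.py
```

```text
5.5667 [0.5433 0.1721 0.1902] [ 0.2631 -0.7151 -1.1173] [-0.0157  0.0018 -0.0262] 0.039688960559852715
```

Request:
drive_tool([
  {"rot":[0,0,0],"xyz":[0,0.05,0],"jaw":180},
  {"rot":[0,0,0],"xyz":[0,0.07,0],"jaw":180},
  {"rot":[0,0,0],"xyz":[0,0.07,0],"jaw":180},
  {"rot":[0,0,0],"xyz":[0,0.07,0],"jaw":180},
])

```text
time: 5.9
position: [0.5435, 0.1698, 0.1902]
tool_rot: [[0.998, 0.065, -0.0], [0.065, -0.998, -0.0], [-0.0, 0.0, -1.0]]
ft_force: [-0.0, 0.1, -1.0]
opening: 0.0399
```

```bash
python3 st.py
```

```text
5.9 [0.5435 0.1698 0.1902] [-0.0134  0.0947 -0.9796] [ 0.0228 -0.0124 -0.0399] 0.039872960314865875
```

Request:
drive_tool([
  {"rot":[0,0,0],"xyz":[0,0.03,0],"jaw":180},
  {"rot":[0,0,0],"xyz":[0,0.05,0],"jaw":180},
  {"rot":[0,0,0],"xyz":[0,0.05,0],"jaw":180},
  {"rot":[0,0,0],"xyz":[0,0.05,0],"jaw":180},
])

```text
time: 6.23
position: [0.5436, 0.1684, 0.1902]
tool_rot: [[0.998, 0.065, 0.0], [0.065, -0.998, 0.0], [0.0, -0.0, -1.0]]
ft_force: [0.1, 0.6, -1.3]
opening: 0.0396
```

```bash
python3 st.py
```

```text
6.2333 [0.5436 0.1684 0.1902] [ 0.0725  0.5748 -1.2768] [ 0.0354 -0.0165  0.0075] 0.039577134042616986
```

Request:
drive_tool([
  {"rot":[0,0,0],"xyz":[0,0.03,0],"jaw":180},
  {"rot":[0,0,0],"xyz":[0,0.03,0],"jaw":180},
  {"rot":[0,0,0],"xyz":[0,0.03,0],"jaw":180},
])

```text
time: 6.48
position: [0.5437, 0.1676, 0.1902]
tool_rot: [[0.998, 0.065, 0.0], [0.065, -0.998, 0.0], [0.0, -0.0, -1.0]]
ft_force: [-0.6, -0.0, -0.6]
opening: 0.04
```

```bash
python3 st.py
```

```text
6.4833 [0.5437 0.1676 0.1902] [-0.5962 -0.0364 -0.5992] [0.0345 0.0217 0.0216] 0.04002162952791675
```

Request:
drive_tool([
  {"rot":[0,0,0],"xyz":[0,0.03,0],"jaw":180},
  {"rot":[0,0,0],"xyz":[0,0.03,0],"jaw":180},
  {"rot":[0,0,0],"xyz":[0,0.03,0],"jaw":180},
])

```text
time: 6.73
position: [0.5437, 0.1674, 0.1902]
tool_rot: [[0.998, 0.065, 0.0], [0.065, -0.998, 0.001], [0.0, -0.001, -1.0]]
ft_force: [-0.6, 1.4, -2.1]
opening: 0.0398
```

```bash
python3 st.py
```

```text
6.7333 [0.5437 0.1674 0.1902] [-0.5546  1.4272 -2.1199] [ 0.6182  0.0912 -0.0201] 0.039835801199042654
```

Request:
drive_tool([
  {"rot":[0,0,0],"xyz":[0,-0.15,0],"jaw":180},
  {"rot":[0,0,0],"xyz":[0,-0.15,0],"jaw":180},
  {"rot":[0,0,0],"xyz":[0.1,-0.15,0],"jaw":180},
  {"rot":[0,0,0],"xyz":[0.2,-0.15,0],"jaw":180},
  {"rot":[0,0,0],"xyz":[0.3,-0.15,0],"jaw":180},
  {"rot":[0,0,0],"xyz":[0.4,-0.16,0],"jaw":180},
  {"rot":[0,0,0],"xyz":[0.5,-0.16,0.01],"jaw":180},
  {"rot":[0,0,0],"xyz":[0.6,-0.16,0.02],"jaw":180},
  {"rot":[0,0,0],"xyz":[0.65,-0.16,0.02],"jaw":180},
  {"rot":[0,0,0],"xyz":[0.65,-0.16,0.02],"jaw":180},
  {"rot":[0,0,0],"xyz":[0.65,-0.16,0.02],"jaw":180},
])

```text
time: 7.65
position: [0.5628, 0.1727, 0.1895]
tool_rot: [[0.998, 0.065, -0.0], [0.065, -0.998, -0.0], [-0.0, 0.0, -1.0]]
ft_force: [0.5, -1.0, -0.7]
opening: 0.0401
```

```bash
python3 st.py
```

```text
7.65 [0.5628 0.1727 0.1895] [ 0.5287 -0.955  -0.7203] [0.0566 0.0332 0.0058] 0.0401139955422093
```

Request:
drive_tool([
  {"rot":[0,0,0],"xyz":[0.1,0,0.01],"jaw":180},
  {"rot":[0,0,0],"xyz":[0.2,0,0.01],"jaw":180},
  {"rot":[0,0,0],"xyz":[0.3,-0.01,0.02],"jaw":180},
  {"rot":[0,0,0],"xyz":[0.4,-0.01,0.03],"jaw":180},
  {"rot":[0,0,0],"xyz":[0.5,-0.01,0.03],"jaw":180},
  {"rot":[0,0,0],"xyz":[0.6,-0.01,0.04],"jaw":180},
  {"rot":[0,0,0],"xyz":[0.65,-0.01,0.04],"jaw":180},
  {"rot":[0,0,0],"xyz":[0.65,-0.01,0.04],"jaw":180},
  {"rot":[0,0,0],"xyz":[0.65,-0.01,0.04],"jaw":180},
])

```text
time: 8.4
position: [0.5823, 0.1742, 0.1883]
tool_rot: [[0.998, 0.065, -0.0], [0.065, -0.998, -0.0], [-0.0, 0.0, -1.0]]
ft_force: [-0.3, 0.5, -0.5]
opening: 0.0399
```

```bash
python3 st.py
```

```text
8.4 [0.5823 0.1742 0.1883] [-0.3246  0.469  -0.4947] [-0.0378  0.061   0.0194] 0.03990732511007919
```

Request:
drive_tool([
  {"rot":[0,0,0],"xyz":[0,0,0.04],"jaw":180},
  {"rot":[0,0,0],"xyz":[0,0,0.08],"jaw":180},
  {"rot":[0,0,0],"xyz":[0,0,0.08],"jaw":180},
  {"rot":[0,0,0],"xyz":[0,0,0.08],"jaw":180},
])

```text
time: 8.73
position: [0.5821, 0.1742, 0.1859]
tool_rot: [[0.998, 0.065, -0.0], [0.065, -0.998, -0.0], [-0.0, 0.0, -1.0]]
ft_force: [0.3, 0.2, -0.8]
opening: 0.0399
```

Request:
drive_tool([
  {"rot":[0,0,0],"xyz":[0,0,0.03],"jaw":180},
  {"rot":[0,0,0],"xyz":[0,0,0.03],"jaw":180},
  {"rot":[0,0,0],"xyz":[0,0,0.03],"jaw":180},
])

```text
time: 8.98
position: [0.5822, 0.1742, 0.1851]
tool_rot: [[0.998, 0.065, -0.0], [0.065, -0.998, -0.0], [-0.0, 0.0, -1.0]]
ft_force: [-0.2, 0.7, -1.6]
opening: 0.0402
```

Request:
drive_tool([
  {"rot":[0,0,0],"xyz":[0,0,0.03],"jaw":180},
  {"rot":[0,0,0],"xyz":[0,0,0.03],"jaw":180},
  {"rot":[0,0,0],"xyz":[0,0,0.03],"jaw":180},
])

```text
time: 9.23
position: [0.5822, 0.1743, 0.1842]
tool_rot: [[0.998, 0.065, -0.0], [0.065, -0.998, -0.0], [-0.0, 0.0, -1.0]]
ft_force: [0.5, 0.2, -0.8]
opening: 0.0399
```

Still free; continue down in steps.

Request:
drive_tool([
  {"rot":[0,0,0],"xyz":[0,0,0.03],"jaw":180},
  {"rot":[0,0,0],"xyz":[0,0,0.03],"jaw":180},
  {"rot":[0,0,0],"xyz":[0,0,0.03],"jaw":180},
])

```text
time: 9.48
position: [0.5824, 0.1743, 0.1837]
tool_rot: [[0.998, 0.065, 0.0], [0.065, -0.998, 0.0], [0.0, -0.0, -1.0]]
ft_force: [-0.1, -0.9, 2.9]
opening: 0.0398
```

Request:
drive_tool([
  {"rot":[0,0,0],"xyz":[0,0,0.03],"jaw":180},
  {"rot":[0,0,0],"xyz":[0,0,0.03],"jaw":180},
  {"rot":[0,0,0],"xyz":[0,0,0.03],"jaw":180},
])

```text
time: 9.73
position: [0.5825, 0.1743, 0.1835]
tool_rot: [[0.998, 0.065, 0.001], [0.065, -0.998, 0.0], [0.001, -0.0, -1.0]]
ft_force: [-1.7, -0.4, 6.7]
opening: 0.0399
```

Request:
drive_tool([
  {"rot":[0,0,0],"xyz":[0,0,-0.1],"jaw":180},
  {"rot":[0,0,0],"xyz":[0,0,-0.2],"jaw":180},
  {"rot":[0,0,0],"xyz":[0,0,-0.2],"jaw":180},
  {"rot":[0,0,0],"xyz":[0,0,-0.2],"jaw":180},
  {"rot":[0,0,0],"xyz":[0,0,-0.2],"jaw":180},
])

```text
time: 10.15
position: [0.5822, 0.1742, 0.1881]
tool_rot: [[0.998, 0.065, -0.0], [0.065, -0.998, -0.0], [-0.0, 0.0, -1.0]]
ft_force: [0.2, -0.6, -1.8]
opening: 0.0395
```

Request:
drive_tool([
  {"rot":[0,0.5,0],"xyz":[-0.044,0,0.001],"jaw":180},
  {"rot":[0,1,0],"xyz":[-0.088,0,0.004],"jaw":180},
  {"rot":[0,1.5,0],"xyz":[-0.131,0,0.009],"jaw":180},
  {"rot":[0,2,0],"xyz":[-0.175,0,0.015],"jaw":180},
  {"rot":[0,2.5,0],"xyz":[-0.218,0,0.024],"jaw":180},
  {"rot":[0,3,0],"xyz":[-0.261,0,0.034],"jaw":180},
  {"rot":[0,3,0],"xyz":[-0.261,0,0.034],"jaw":180},
  {"rot":[0,3,0],"xyz":[-0.261,0,0.034],"jaw":180},
])

```text
time: 10.82
position: [0.5738, 0.1739, 0.1872]
tool_rot: [[0.964, 0.066, 0.257], [0.064, -0.998, 0.016], [0.257, 0.001, -0.966]]
ft_force: [1.1, 0.7, -1.1]
opening: 0.0396
```

```bash
python3 st.py; python3 -c "
from mv import *
p=np.array([.5823,.1742,.1884]);q=p-[0,0,.0302]
for l in (.2618,.436):
  M=Rt(.065,l); print(q-M[:,2]*.0302, to(q-M[:,2]*.0302,M))
"
```

```text
10.8167 [0.5738 0.1739 0.1872] [ 1.0913  0.6869 -1.0507] [0.0066 0.2769 0.0081] 0.039607069362168644
[0.5745 0.1737 0.1874] (array([0.0029, 0.0173, 0.0119]), array([0.0222, 0.0095, 0.0015]))
[0.5696 0.1734 0.1856] (array([0.0018, 2.0134, 0.0121]), array([-0.1522,  0.0093,  0.0169]))
```

Request:
drive_tool([
  {"rot":[0,0,0],"xyz":[0,0,0],"jaw":180},
  {"rot":[0,0,0],"xyz":[0,0,0],"jaw":180},
])

```text
time: 10.98
position: [0.5755, 0.1739, 0.1876]
tool_rot: [[0.964, 0.064, 0.259], [0.062, -0.998, 0.017], [0.259, -0.0, -0.966]]
ft_force: [0.2, 0.2, -0.4]
opening: 0.04
```

```bash
python3 st.py; python3 - <<'E'
from bench import *
import cv2
cv2.imwrite('pics/side3.png',cv2.resize(read_camera('side')[90:220,170:270],None,fx=5,fy=4.6,interpolation=2))
E
```

```text
10.9833 [0.5755 0.1739 0.1876] [ 0.1919  0.1588 -0.4091] [ 0.0325  0.2887 -0.0155] 0.040047159666539774
```

View pics/side3.png

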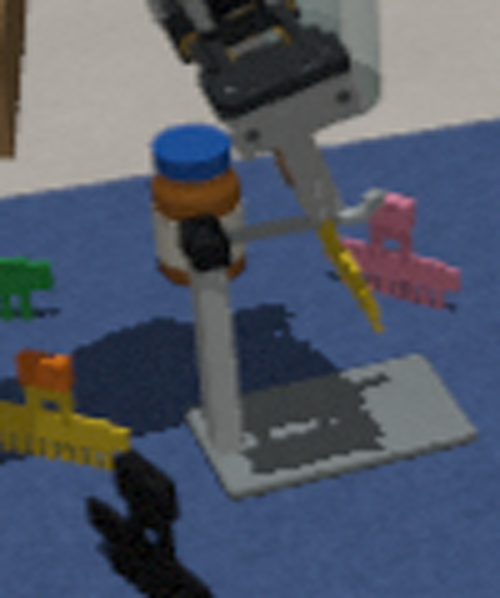

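```bash
python3 -c "
from mv import *
p=np.array([.5823,.1742,.1884]);q=p-[0,0,.0302]
M0=Rt(.065,.2618)
for d in (.5,1,1.5,2):
  M=Rt(.065,.2618+d*np.radians(5)); print(to(q-M[:,2]*.0302,M,(q-M0[:,2]*.0302,M0)))
"
```

```text
(array([0. , 0.5, 0. ]), array([-0.0439, -0.    ,  0.001 ]))
(array([0., 1., 0.]), array([-0.0877, -0.    ,  0.0038]))
(array([ 0. ,  1.5, -0. ]), array([-0.1314, -0.    ,  0.0086]))
(array([-0.,  2., -0.]), array([-0.1748, -0.    ,  0.0153]))
```

Request:
drive_tool([
  {"rot":[0,0.5,0],"xyz":[-0.044,0,0.001],"jaw":180},
  {"rot":[0,1,0],"xyz":[-0.088,0,0.004],"jaw":180},
  {"rot":[0,1.5,0],"xyz":[-0.131,0,0.009],"jaw":180},
  {"rot":[0,2,0],"xyz":[-0.175,0,0.015],"jaw":180},
  {"rot":[0,2,0],"xyz":[-0.175,0,0.015],"jaw":180},
  {"rot":[0,2,0],"xyz":[-0.175,0,0.015],"jaw":180},
  {"rot":[0,2,0],"xyz":[-0.175,0,0.015],"jaw":180},
])

```text
time: 11.62
position: [0.5697, 0.1736, 0.1855]
tool_rot: [[0.904, 0.066, 0.422], [0.06, -0.998, 0.028], [0.423, -0.0, -0.906]]
ft_force: [-1.1, -0.6, -1.1]
opening: 0.0398
```

```bash
python3 st.py
```

```text
11.6167 [0.5697 0.1736 0.1855] [-1.0676 -0.5866 -1.1151] [-0.0001  0.5026  0.0107] 0.039817830476350964
```

Request:
drive_tool([
  {"rot":[0,0,0],"xyz":[0.088,0,0.048],"jaw":180},
  {"rot":[0,0,0],"xyz":[0.176,0,0.095],"jaw":180},
  {"rot":[0,0,0],"xyz":[0.264,-0.005,0.143],"jaw":180},
  {"rot":[0,0,0],"xyz":[0.352,-0.007,0.19],"jaw":180},
  {"rot":[0,0,0],"xyz":[0.44,-0.009,0.238],"jaw":180},
  {"rot":[0,0,0],"xyz":[0.469,-0.01,0.254],"jaw":180},
  {"rot":[0,0,0],"xyz":[0.469,-0.01,0.254],"jaw":180},
  {"rot":[0,0,0],"xyz":[0.469,-0.01,0.254],"jaw":180},
])

```text
time: 12.28
position: [0.5854, 0.1747, 0.1845]
tool_rot: [[0.904, 0.065, 0.422], [0.059, -0.998, 0.027], [0.422, 0.0, -0.906]]
ft_force: [-0.4, -0.2, -0.6]
opening: 0.04
```

```bash
python3 st.py
```

```text
12.2833 [0.5854 0.1747 0.1845] [-0.4384 -0.1766 -0.6406] [-0.0263  0.4935  0.0503] 0.039998494130029455
```

Request:
drive_tool([
  {"rot":[0,0,0],"xyz":[0.059,0,0.032],"jaw":180},
  {"rot":[0,0,0],"xyz":[0.088,0,0.048],"jaw":180},
  {"rot":[0,0,0],"xyz":[0.088,0,0.048],"jaw":180},
  {"rot":[0,0,0],"xyz":[0.088,0,0.048],"jaw":180},
])

```text
time: 12.62
position: [0.5885, 0.1749, 0.1845]
tool_rot: [[0.904, 0.065, 0.422], [0.059, -0.998, 0.027], [0.423, -0.0, -0.906]]
ft_force: [0.5, -0.0, -0.7]
opening: 0.04
```

Request:
drive_tool([
  {"rot":[0,0,0],"xyz":[0.029,0,0.016],"jaw":180},
  {"rot":[0,0,0],"xyz":[0.029,0,0.016],"jaw":180},
  {"rot":[0,0,0],"xyz":[0.029,0,0.016],"jaw":180},
])

```text
time: 12.87
position: [0.5895, 0.175, 0.1844]
tool_rot: [[0.904, 0.065, 0.422], [0.059, -0.998, 0.027], [0.423, -0.0, -0.906]]
ft_force: [0.1, 0.4, -0.2]
opening: 0.0396
```

Request:
drive_tool([
  {"rot":[0,0,0],"xyz":[0.029,0,0.016],"jaw":180},
  {"rot":[0,0,0],"xyz":[0.029,0,0.016],"jaw":180},
  {"rot":[0,0,0],"xyz":[0.029,0,0.016],"jaw":180},
])

```text
time: 13.12
position: [0.5905, 0.1751, 0.1843]
tool_rot: [[0.904, 0.065, 0.422], [0.059, -0.998, 0.027], [0.423, 0.0, -0.906]]
ft_force: [-1.1, -0.8, -1.7]
opening: 0.0399
```

```bash
python3 st.py
```

```text
13.1167 [0.5905 0.1751 0.1843] [-1.0658 -0.8355 -1.7333] [-0.0237  0.4826  0.0339] 0.03990928361006599
```

Request:
drive_tool([
  {"rot":[0,0,0],"xyz":[0.029,0,0.016],"jaw":180},
  {"rot":[0,0,0],"xyz":[0.029,0,0.016],"jaw":180},
  {"rot":[0,0,0],"xyz":[0.029,0,0.016],"jaw":180},
])

```text
time: 13.37
position: [0.5915, 0.1751, 0.1842]
tool_rot: [[0.904, 0.065, 0.422], [0.059, -0.998, 0.027], [0.423, -0.0, -0.906]]
ft_force: [-0.4, -0.3, -0.8]
opening: 0.0398
```

Request:
drive_tool([
  {"rot":[0,0,0],"xyz":[0.029,0,0.016],"jaw":180},
  {"rot":[0,0,0],"xyz":[0.029,0,0.016],"jaw":180},
  {"rot":[0,0,0],"xyz":[0.029,0,0.016],"jaw":180},
])

```text
time: 13.62
position: [0.5925, 0.1752, 0.1842]
tool_rot: [[0.904, 0.065, 0.422], [0.059, -0.998, 0.027], [0.423, -0.0, -0.906]]
ft_force: [-0.0, -0.6, -1.2]
opening: 0.0396
```

```bash
python3 st.py
```

```text
13.6167 [0.5925 0.1752 0.1842] [-0.0101 -0.5986 -1.2003] [ 0.0104  0.4169 -0.0488] 0.03960051528557233
```

```bash
cat > sim.py <<'E'
import numpy as np
def seg(a,b,h,n=60):
    a=np.array(a,float);b=np.array(b,float);t=(b-a)/np.linalg.norm(b-a);nn=np.array([-t[1],t[0]])
    return [a+(b-a)*s+nn*h*w for s in np.linspace(0,1,n) for w in np.linspace(-1,1,7)]
def hook(l,a,bd=np.pi,bh=2.):
    e=np.array([-27+l*np.cos(a),160+l*np.sin(a)]);b=a+np.radians(50);t=e+17*np.array([np.cos(b),np.sin(b)])
    P=seg((-55,160),(-27,160),3)+seg((-27,160),e,3)+seg(e,t,3)
    g=t+8*np.array([np.cos(bd),np.sin(bd)]); P+=seg(t,g,bh)
    return np.array(P),e,t,b
def clear(P,ex,ez,th,dx=0):
    # comb z axis (-sin,cos), x axis (cos,sin); clearance above(top edge) / below, for points inside the plate thickness (or near it)
    d=P-[ex,ez];u=d@[np.cos(th),np.sin(th)]-dx;v=d@[-np.sin(th),np.cos(th)]
    m=(abs(u)<=2.5)
    # distance to two blocks: |u|<2.5, v>7.5 or v<-7.5
    du=np.maximum(abs(u)-2.5,0)
    def dist(dv): 
        o=np.hypot(du,np.maximum(dv,0)); inn=(du==0)&(dv<0); return np.where(inn,dv,o).min()
    m2=v<42
    return dist(np.where(m2,7.5-v,99)),dist(np.where(v>-60,v+7.5,99))
E
python3 - <<'E'
from sim import *
for l in(49,52,55,58,62,65):
    P,e,t,b=hook(l,-.06); r=[]
    for x in range(18,40):
        z=160-.06*(x+27); r.append((x,*np.round(clear(P,x,z,.436),1)))
    print(l,e.round(1),[k for k in r if min(k[1:])<1.5][:4])
E
```

```text
49 [ 21.9 157.1] [(25, np.float64(0.7), np.float64(6.2)), (26, np.float64(0.0), np.float64(6.7)), (27, np.float64(-0.9), np.float64(7.2)), (28, np.float64(-3.2), np.float64(7.8))]
52 [ 24.9 156.9] [(28, np.float64(0.7), np.float64(6.2)), (29, np.float64(0.0), np.float64(6.7)), (30, np.float64(-0.9), np.float64(7.2)), (31, np.float64(-3.2), np.float64(7.8))]
55 [ 27.9 156.7] [(31, np.float64(0.7), np.float64(6.2)), (32, np.float64(0.0), np.float64(6.7)), (33, np.float64(-0.9), np.float64(7.2)), (34, np.float64(-3.2), np.float64(7.8))]
58 [ 30.9 156.5] [(33, np.float64(1.4), np.float64(5.7)), (34, np.float64(0.7), np.float64(6.2)), (35, np.float64(0.0), np.float64(6.7)), (36, np.float64(-0.9), np.float64(7.2))]
62 [ 34.9 156.3] [(37, np.float64(1.4), np.float64(5.7)), (38, np.float64(0.7), np.float64(6.2)), (39, np.float64(-0.0), np.float64(6.7))]
65 [ 37.9 156.1] []
```

Request:
drive_tool([
  {"rot":[0,0,0],"xyz":[0.029,0,0.016],"jaw":180},
  {"rot":[0,0,0],"xyz":[0.029,0,0.016],"jaw":180},
  {"rot":[0,0,0],"xyz":[0.029,0,0.016],"jaw":180},
])

```text
time: 13.87
position: [0.5935, 0.1753, 0.1841]
tool_rot: [[0.904, 0.065, 0.422], [0.059, -0.998, 0.027], [0.423, -0.0, -0.906]]
ft_force: [0.5, 0.4, -0.9]
opening: 0.04
```

Request:
drive_tool([
  {"rot":[0,0,0],"xyz":[0.029,0,0.016],"jaw":180},
  {"rot":[0,0,0],"xyz":[0.029,0,0.016],"jaw":180},
  {"rot":[0,0,0],"xyz":[0.029,0,0.016],"jaw":180},
])

```text
time: 14.12
position: [0.5944, 0.1753, 0.184]
tool_rot: [[0.904, 0.065, 0.422], [0.059, -0.998, 0.027], [0.423, -0.0, -0.906]]
ft_force: [0.2, 0.2, -1.1]
opening: 0.0403
```

```bash
python3 st.py
```

```text
14.1167 [0.5944 0.1753 0.184 ] [ 0.155   0.2153 -1.1252] [-0.047   0.5124 -0.0042] 0.04030140339403129
```

Request:
drive_tool([
  {"rot":[0,0,0],"xyz":[0.029,0,0.016],"jaw":180},
  {"rot":[0,0,0],"xyz":[0.029,0,0.016],"jaw":180},
  {"rot":[0,0,0],"xyz":[0.029,0,0.016],"jaw":180},
])

```text
time: 14.37
position: [0.5954, 0.1754, 0.184]
tool_rot: [[0.904, 0.065, 0.422], [0.059, -0.998, 0.027], [0.423, -0.0, -0.906]]
ft_force: [0.1, 0.8, -0.5]
opening: 0.0399
```

```bash
python3 st.py; python3 - <<'E'
from bench import *
import cv2
a=read_camera('side'); cv2.imwrite('pics/s4.png',a)
cv2.imwrite('pics/side4.png',cv2.resize(a[100:200,190:270],None,fx=6,fy=6,interpolation=2))
E
```

```text
14.3667 [0.5954 0.1754 0.184 ] [ 0.1143  0.7722 -0.5414] [0.0162 0.4849 0.0529] 0.03986576347265859
```

View pics/side4.png

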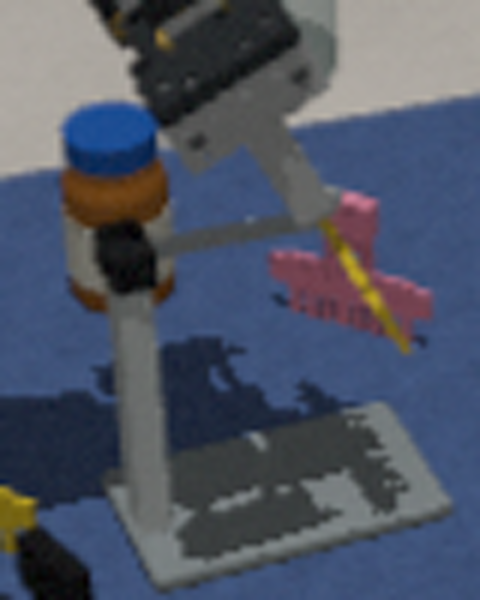

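Request:
drive_tool([
  {"rot":[0,0,0],"xyz":[0.029,0,0.016],"jaw":180},
  {"rot":[0,0,0],"xyz":[0.029,0,0.016],"jaw":180},
  {"rot":[0,0,0],"xyz":[0.029,0,0.016],"jaw":180},
])

```text
time: 14.67
position: [0.5963, 0.1755, 0.1838]
tool_rot: [[0.904, 0.065, 0.422], [0.059, -0.998, 0.027], [0.422, 0.0, -0.906]]
ft_force: [-0.0, 0.6, -1.3]
opening: 0.0401
```

```bash
python3 st.py
```

```text
14.6667 [0.5963 0.1755 0.1838] [-0.0409  0.6355 -1.2874] [-0.052   0.5545  0.014 ] 0.04008662736478497
```

Request:
drive_tool([
  {"rot":[0,0,0],"xyz":[0.029,0,0.016],"jaw":180},
  {"rot":[0,0,0],"xyz":[0.029,0,0.016],"jaw":180},
  {"rot":[0,0,0],"xyz":[0.029,0,0.016],"jaw":180},
])

```text
time: 14.92
position: [0.5967, 0.1755, 0.1835]
tool_rot: [[0.905, 0.065, 0.421], [0.059, -0.998, 0.027], [0.422, 0.0, -0.907]]
ft_force: [-3.5, 0.9, -0.2]
opening: 0.0395
```

```bash
python3 st.py
```

```text
14.9167 [0.5967 0.1755 0.1835] [-3.4661  0.9238 -0.2203] [-0.0444  1.1335 -0.0183] 0.039488049061179975
```

```bash
cat > plan.py <<'E'
from sim import *
l,a=53.7,-.06
for name,bd in(("back",np.pi),("alongrun",np.pi+a),("perp",None)):
    P,e,t,b=hook(l,a,bd if bd is not None else a+np.radians(50)+np.pi/2)
    for th in(.436,.52):
        out=[]
        for s in np.arange(-4,34,2.):
            best=max(((min(clear(P,*(e+s*np.array([np.cos(b),np.sin(b)])+w*np.array([-np.sin(th),np.cos(th)])),th)),w) for w in np.arange(-4,8,.5)))
            out.append((int(s),round(float(best[0]),1),float(best[1])))
        print(name,th,out)
E
python3 plan.py
```

```text
back 0.436 [(-4, 2.4, 3.5), (-2, 3.0, 2.5), (0, 3.3, 1.0), (2, 3.5, 0.5), (4, 2.2, 1.0), (6, 1.2, 2.0), (8, 1.0, 2.0), (10, 1.2, 1.5), (12, 1.7, 1.5), (14, 2.1, 1.0), (16, 3.0, 0.0), (18, 3.6, -1.0), (20, 4.4, -1.5), (22, 5.1, -2.5), (24, 5.9, -3.0), (26, 7.1, -4.0), (28, 8.1, -4.0), (30, 9.4, -4.0), (32, 10.8, -4.0)]
back 0.52 [(-4, 2.1, 4.0), (-2, 2.5, 2.5), (0, 3.1, 1.5), (2, 3.6, 0.5), (4, 2.7, 0.5), (6, 1.9, 1.5), (8, 1.2, 2.0), (10, 1.5, 2.0), (12, 1.8, 1.5), (14, 2.0, 1.5), (16, 3.0, 0.5), (18, 3.6, -0.5), (20, 4.4, -1.0), (22, 5.1, -2.0), (24, 6.1, -2.5), (26, 7.3, -3.0), (28, 8.7, -3.5), (30, 10.3, -4.0), (32, 11.8, -4.0)]
alongrun 0.436 [(-4, 2.4, 3.5), (-2, 3.0, 2.5), (0, 3.3, 1.0), (2, 3.5, 0.5), (4, 2.2, 1.0), (6, 1.2, 2.0), (8, 0.7, 2.5), (10, 1.2, 2.0), (12, 1.6, 1.5), (14, 2.0, 1.0), (16, 2.6, 0.0), (18, 3.5, -0.5), (20, 4.4, -1.5), (22, 5.0, -2.5), (24, 5.9, -3.0), (26, 7.0, -4.0), (28, 8.1, -4.0), (30, 9.4, -4.0), (32, 10.8, -4.0)]
alongrun 0.52 [(-4, 2.1, 4.0), (-2, 2.5, 2.5), (0, 3.1, 1.5), (2, 3.6, 0.5), (4, 2.7, 0.5), (6, 1.9, 1.5), (8, 1.1, 2.5), (10, 1.4, 2.0), (12, 1.5, 2.0), (14, 2.0, 1.5), (16, 2.6, 0.5), (18, 3.5, 0.0), (20, 4.4, -1.0), (22, 5.1, -2.0), (24, 6.1, -2.5), (26, 7.3, -3.0), (28, 8.7, -3.5), (30, 10.3, -4.0), (32, 11.8, -4.0)]
perp 0.436 [(-4, 2.4, 3.5), (-2, 3.0, 2.5), (0, 3.3, 1.0), (2, 3.5, 0.5), (4, 3.1, 0.0), (6, 2.9, 0.0), (8, 1.1, 0.5), (10, 0.5, 2.5), (12, 0.5, 2.5), (14, 0.7, 2.5), (16, 1.0, 2.0), (18, 1.2, 2.0), (20, 2.0, 1.0), (22, 3.3, -0.5), (24, 4.7, -2.0), (26, 6.3, -3.0), (28, 8.0, -4.0), (30, 9.4, -4.0), (32, 10.8, -4.0)]
perp 0.52 [(-4, 2.1, 4.0), (-2, 2.5, 2.5), (0, 3.1, 1.5), (2, 3.6, 0.5), (4, 3.5, 0.0), (6, 3.5, 0.0), (8, 1.9, -0.5), (10, 0.9, 2.5), (12, 0.9, 2.5), (14, 0.9, 2.5), (16, 1.1, 2.5), (18, 1.5, 2.0), (20, 1.8, 1.5), (22, 2.9, 0.5), (24, 4.6, -0.5), (26, 6.3, -1.5), (28, 8.0, -2.5), (30, 9.9, -3.0), (32, 11.6, -3.5)]
```

```bash
cat > tgt.py <<'E'
from mv import *
import sys
O=np.array([.5437,.1715]);ps=.083;h=np.array([np.cos(ps),np.sin(ps)])
def eye(x,z,dy=0): return np.r_[O+h*(x+35)/1000+np.array([-h[1],h[0]])*dy/1000,z/1000]
def tcp(x,z,th,dy=0,yaw=.065):
    M=Rt(yaw,th); return eye(x,z,dy)-M[:,2]*.0302,M
def cur_eye():
    from bench import robot
    o=robot.get_obs();p=np.array(o["position"]);M=np.array(o["tool_rot"]);e=p+M[:,2]*.0302
    d=e[:2]-O;return (d@h*1000-35,d@[-h[1],h[0]]*1000,e[2]*1000),p,M
E
python3 - <<'E'
from tgt import *
e,p,M=cur_eye();print(e)
c=tcp(31.8,155.9,.436)
print(c[0])
for x,z in((29.5,156.8),(27.8,158.5)): print(to(*tcp(x,z,.436),(c[0],Rt(.065,.436))))
E
```

```text
(np.float64(30.88179285179301), np.float64(-0.6625930892992498), np.float64(156.13508207685294))
[0.5975 0.1762 0.1833]
(array([0., 0., 0.]), array([-0.0568,  0.0014, -0.0596]))
(array([0., 0., 0.]), array([-0.0842,  0.0024, -0.1349]))
```

Request:
drive_tool([
  {"rot":[0,0,0],"xyz":[-0.057,0,-0.06],"jaw":180},
  {"rot":[0,0,0],"xyz":[-0.07,-0.01,-0.1],"jaw":180},
  {"rot":[0,0,0],"xyz":[-0.084,-0.02,-0.135],"jaw":180},
  {"rot":[0,0,0],"xyz":[-0.084,-0.02,-0.135],"jaw":180},
  {"rot":[0,0,0],"xyz":[-0.084,-0.02,-0.135],"jaw":180},
])

```text
time: 15.33
position: [0.5936, 0.176, 0.1867]
tool_rot: [[0.904, 0.065, 0.422], [0.059, -0.998, 0.028], [0.423, -0.0, -0.906]]
ft_force: [-0.1, 0.6, -1.4]
opening: 0.0397
```

```bash
python3 st.py; python3 -c "
from tgt import *
print(cur_eye()[0])
for x,z in((29,160.4),(30.1,162.5),(31.25,164.4)): print(to(*tcp(x,z,.436)))
"
```

```text
15.3333 [0.5936 0.176  0.1867] [-0.1175  0.5555 -1.4296] [-0.0154  0.4428 -0.0051] 0.03965857761090524
(np.float64(27.922958449683165), np.float64(0.09088907249708564), np.float64(159.38545611098039))
(array([-0.0026, -0.0124, -0.0012]), array([ 0.048 ,  0.0021, -0.0154]))
(array([-0.0026, -0.0124, -0.0012]), array([ 0.1108,  0.0015, -0.0633]))
(array([-0.0026, -0.0124, -0.0012]), array([ 0.1724,  0.0008, -0.1045]))
```

Request:
drive_tool([
  {"rot":[0,0,0],"xyz":[0.024,0,-0.01],"jaw":180},
  {"rot":[0,0,0],"xyz":[0.048,0,-0.02],"jaw":180},
  {"rot":[0,0,0],"xyz":[0.048,0,-0.02],"jaw":180},
  {"rot":[0,0,0],"xyz":[0.048,0,-0.02],"jaw":180},
])

```text
time: 15.67
position: [0.5945, 0.1759, 0.1876]
tool_rot: [[0.904, 0.065, 0.422], [0.059, -0.998, 0.027], [0.423, -0.0, -0.906]]
ft_force: [0.6, -0.0, -1.1]
opening: 0.0397
```

Request:
drive_tool([
  {"rot":[0,0,0],"xyz":[0.031,0,-0.022],"jaw":180},
  {"rot":[0,0,0],"xyz":[0.031,0,-0.022],"jaw":180},
  {"rot":[0,0,0],"xyz":[0.031,0,-0.022],"jaw":180},
])

```text
time: 15.92
position: [0.595, 0.176, 0.1886]
tool_rot: [[0.904, 0.065, 0.422], [0.059, -0.998, 0.027], [0.423, -0.0, -0.906]]
ft_force: [0.1, -0.2, -0.8]
opening: 0.0402
```

```bash
python3 st.py; python3 -c "
from tgt import *
print(cur_eye()[0])"
```

```text
15.9167 [0.595  0.176  0.1886] [ 0.1229 -0.205  -0.753 ] [-0.008   0.5011  0.0011] 0.04017488056653795
(np.float64(29.257248374861746), np.float64(-0.03079363808923708), np.float64(161.2610190801825))
```

Request:
drive_tool([
  {"rot":[0,0,0],"xyz":[0.031,0,-0.022],"jaw":180},
  {"rot":[0,0,0],"xyz":[0.031,0,-0.022],"jaw":180},
  {"rot":[0,0,0],"xyz":[0.031,0,-0.022],"jaw":180},
])

```text
time: 16.17
position: [0.5956, 0.176, 0.1896]
tool_rot: [[0.904, 0.065, 0.422], [0.059, -0.998, 0.028], [0.423, -0.0, -0.906]]
ft_force: [0.5, -0.4, -0.2]
opening: 0.0402
```

```bash
python3 st.py; python3 -c "
from tgt import *
print(cur_eye()[0])"
```

```text
16.1667 [0.5956 0.176  0.1896] [ 0.4502 -0.3614 -0.2416] [-0.016   0.5118 -0.0448] 0.04024681440675927
(np.float64(29.8181700551373), np.float64(-0.030628107028121777), np.float64(162.2749235811941))
```

Request:
drive_tool([
  {"rot":[0,0,0],"xyz":[0.031,0,-0.021],"jaw":180},
  {"rot":[0,0,0],"xyz":[0.031,0,-0.021],"jaw":180},
  {"rot":[0,0,0],"xyz":[0.031,0,-0.021],"jaw":180},
])

```text
time: 16.42
position: [0.5961, 0.1761, 0.1906]
tool_rot: [[0.904, 0.065, 0.422], [0.059, -0.998, 0.028], [0.423, -0.0, -0.906]]
ft_force: [0.5, 0.3, -1.2]
opening: 0.04
```

```bash
python3 st.py
```

```text
16.4167 [0.5961 0.1761 0.1906] [ 0.4992  0.3474 -1.2008] [ 0.0015  0.484  -0.0292] 0.039978705867591
```

Request:
drive_tool([
  {"rot":[0,0,0],"xyz":[0.031,0,-0.019],"jaw":180},
  {"rot":[0,0,0],"xyz":[0.031,0,-0.019],"jaw":180},
  {"rot":[0,0,0],"xyz":[0.031,0,-0.019],"jaw":180},
])

```text
time: 16.67
position: [0.5967, 0.1761, 0.1915]
tool_rot: [[0.904, 0.065, 0.422], [0.059, -0.998, 0.027], [0.423, -0.0, -0.906]]
ft_force: [0.4, 0.0, -0.4]
opening: 0.0397
```

```bash
python3 st.py; python3 -c "
from tgt import *
print(cur_eye()[0])
for x,z in((32.7,165.7),(34.2,166.9),(35.8,167.9),(37.5,168.7)): print(to(*tcp(x,z,.436)))
"
```

```text
16.6667 [0.5967 0.1761 0.1915] [ 0.4091  0.0395 -0.3923] [0.0256 0.5049 0.0342] 0.03967610436895331
(np.float64(30.997180271237013), np.float64(-0.051072780165531094), np.float64(164.13032069035356))
(array([-0.0001, -0.0053, -0.0006]), array([ 0.074 , -0.0027, -0.0234]))
(array([-0.0001, -0.0053, -0.0006]), array([ 0.1362, -0.0036, -0.0386]))
(array([-0.0001, -0.0053, -0.0006]), array([ 0.1986, -0.0046, -0.0462]))
(array([-0.0001, -0.0053, -0.0006]), array([ 0.2612, -0.0056, -0.0464]))
```

Request:
drive_tool([
  {"rot":[0,0,0],"xyz":[0.037,0,-0.014],"jaw":180},
  {"rot":[0,0,0],"xyz":[0.037,0,-0.014],"jaw":180},
  {"rot":[0,0,0],"xyz":[0.037,0,-0.014],"jaw":180},
])

```text
time: 16.92
position: [0.5976, 0.1762, 0.1924]
tool_rot: [[0.904, 0.065, 0.422], [0.059, -0.998, 0.028], [0.423, -0.0, -0.906]]
ft_force: [0.3, 0.5, -1.6]
opening: 0.0398
```

```bash
python3 st.py
```

```text
16.9167 [0.5976 0.1762 0.1924] [ 0.264   0.4881 -1.6157] [-0.0653  0.48   -0.015 ] 0.03976162945032454
```

Request:
drive_tool([
  {"rot":[0,0,0],"xyz":[0.037,0,-0.01],"jaw":180},
  {"rot":[0,0,0],"xyz":[0.037,0,-0.01],"jaw":180},
  {"rot":[0,0,0],"xyz":[0.037,0,-0.01],"jaw":180},
])

```text
time: 17.17
position: [0.5985, 0.1762, 0.1931]
tool_rot: [[0.904, 0.065, 0.422], [0.059, -0.998, 0.027], [0.423, -0.0, -0.906]]
ft_force: [-0.7, 0.3, -0.5]
opening: 0.0394
```

```bash
python3 st.py; python3 -c "
from tgt import *
print(cur_eye()[0])"
```

```text
17.1667 [0.5985 0.1762 0.1931] [-0.7278  0.3493 -0.5052] [-0.0092  0.4682 -0.0025] 0.039420243866001806
(np.float64(32.72091864404882), np.float64(-0.07939592390662892), np.float64(165.71162496366475))
```

Request:
drive_tool([
  {"rot":[0,0,0],"xyz":[0.031,0,-0.008],"jaw":180},
  {"rot":[0,0,0],"xyz":[0.031,0,-0.008],"jaw":180},
  {"rot":[0,0,0],"xyz":[0.031,0,-0.008],"jaw":180},
])

```text
time: 17.42
position: [0.5992, 0.1763, 0.1937]
tool_rot: [[0.904, 0.065, 0.422], [0.059, -0.998, 0.028], [0.423, -0.0, -0.906]]
ft_force: [0.5, 0.4, -1.0]
opening: 0.04
```

```bash
python3 st.py
```

```text
17.4167 [0.5992 0.1763 0.1937] [ 0.4847  0.4048 -0.9588] [ 0.0091  0.4787 -0.0059] 0.03996833580799663
```

Request:
drive_tool([
  {"rot":[0,0,0],"xyz":[0.031,0,-0.007],"jaw":180},
  {"rot":[0,0,0],"xyz":[0.031,0,-0.007],"jaw":180},
  {"rot":[0,0,0],"xyz":[0.031,0,-0.007],"jaw":180},
])

```text
time: 17.67
position: [0.5999, 0.1763, 0.1943]
tool_rot: [[0.904, 0.065, 0.422], [0.059, -0.998, 0.028], [0.423, -0.0, -0.906]]
ft_force: [0.0, 0.2, 0.2]
opening: 0.0397
```

```bash
python3 st.py; python3 -c "
from tgt import *
print(cur_eye()[0])"
```

```text
17.6667 [0.5999 0.1763 0.1943] [0.0446 0.1698 0.21  ] [-0.0096  0.4452 -0.002 ] 0.03969689362068652
(np.float64(34.20887398820031), np.float64(-0.06698785427634919), np.float64(166.91421842892177))
```

Request:
drive_tool([
  {"rot":[0,0,0],"xyz":[0.031,0,-0.004],"jaw":180},
  {"rot":[0,0,0],"xyz":[0.031,0,-0.004],"jaw":180},
  {"rot":[0,0,0],"xyz":[0.031,0,-0.004],"jaw":180},
])

```text
time: 17.92
position: [0.6007, 0.1764, 0.1948]
tool_rot: [[0.904, 0.065, 0.422], [0.059, -0.998, 0.028], [0.423, -0.0, -0.906]]
ft_force: [-0.4, 0.5, -1.3]
opening: 0.0397
```

```bash
python3 st.py
```

```text
17.9167 [0.6007 0.1764 0.1948] [-0.3622  0.528  -1.2769] [ 0.0147  0.4936 -0.0204] 0.039688045541079485
```

Request:
drive_tool([
  {"rot":[0,0,0],"xyz":[0.035,0,-0.004],"jaw":180},
  {"rot":[0,0,0],"xyz":[0.035,0,-0.004],"jaw":180},
  {"rot":[0,0,0],"xyz":[0.035,0,-0.004],"jaw":180},
])

```text
time: 18.17
position: [0.6016, 0.1764, 0.1953]
tool_rot: [[0.904, 0.065, 0.422], [0.059, -0.998, 0.028], [0.423, -0.0, -0.906]]
ft_force: [-0.2, 0.5, -1.2]
opening: 0.0397
```

```bash
python3 st.py
```

```text
18.1667 [0.6016 0.1764 0.1953] [-0.2084  0.4862 -1.2401] [ 0.0631  0.4815 -0.05  ] 0.03966902432608657
```

Request:
drive_tool([
  {"rot":[0,0,0],"xyz":[0.035,0,-0.003],"jaw":180},
  {"rot":[0,0,0],"xyz":[0.035,0,-0.003],"jaw":180},
  {"rot":[0,0,0],"xyz":[0.035,0,-0.003],"jaw":180},
])

```text
time: 18.42
position: [0.6025, 0.1765, 0.1958]
tool_rot: [[0.904, 0.065, 0.422], [0.059, -0.998, 0.027], [0.423, -0.0, -0.906]]
ft_force: [0.7, -0.0, -0.8]
opening: 0.0395
```

```bash
python3 st.py; python3 -c "
from tgt import *
print(cur_eye()[0])
for x,z in((39.2,169.6),(40.8,170.4),(46,174),(56,182),(72,198)): print(to(*tcp(x,z,.436)))"
```

```text
18.4167 [0.6025 0.1765 0.1958] [ 0.6851 -0.0067 -0.785 ] [0.007  0.5339 0.0215] 0.03950055965910095
(np.float64(36.80685041782618), np.float64(-0.1328124532310791), np.float64(168.4756943122055))
(array([-0.0004, -0.0051, -0.0003]), array([ 0.0885, -0.0059, -0.0003]))
(array([-0.0004, -0.0051, -0.0003]), array([ 0.1481, -0.0069, -0.0019]))
(array([-0.0004, -0.0051, -0.0003]), array([ 0.3559, -0.01  , -0.0374]))
(array([-0.0004, -0.0051, -0.0003]), array([ 0.7706, -0.016 , -0.1382]))
(array([-0.0004, -0.0051, -0.0003]), array([ 1.4794, -0.0256, -0.3961]))
```

Request:
drive_tool([
  {"rot":[0,0,0],"xyz":[0.04,0,0],"jaw":180},
  {"rot":[0,0,0],"xyz":[0.045,0,0],"jaw":180},
  {"rot":[0,0,0],"xyz":[0.045,0,0],"jaw":180},
])

```text
time: 18.67
position: [0.6038, 0.1765, 0.1964]
tool_rot: [[0.904, 0.065, 0.422], [0.059, -0.998, 0.027], [0.423, -0.0, -0.906]]
ft_force: [-0.5, -0.0, -0.3]
opening: 0.0401
```

```bash
python3 st.py
```

```text
18.6667 [0.6038 0.1765 0.1964] [-0.5339 -0.0196 -0.3474] [-0.0665  0.518   0.0102] 0.04007188979081729
```

Request:
drive_tool([
  {"rot":[0,0,0],"xyz":[0.04,0,0],"jaw":180},
  {"rot":[0,0,0],"xyz":[0.045,0,0],"jaw":180},
  {"rot":[0,0,0],"xyz":[0.045,0,0],"jaw":180},
])

```text
time: 18.92
position: [0.605, 0.1767, 0.197]
tool_rot: [[0.904, 0.065, 0.422], [0.059, -0.998, 0.028], [0.423, -0.0, -0.906]]
ft_force: [-0.8, 0.3, -1.1]
opening: 0.0396
```

```bash
python3 st.py
```

```text
18.9167 [0.605  0.1767 0.197 ] [-0.8096  0.3395 -1.0627] [ 0.0271  0.5514 -0.0288] 0.03964565802967584
```

Request:
drive_tool([
  {"rot":[0,0,0],"xyz":[0.05,0,0],"jaw":180},
  {"rot":[0,0,0],"xyz":[0.06,0,0],"jaw":180},
  {"rot":[0,0,0],"xyz":[0.06,0,0],"jaw":180},
])

```text
time: 19.17
position: [0.6067, 0.1767, 0.1978]
tool_rot: [[0.904, 0.065, 0.422], [0.059, -0.998, 0.028], [0.423, -0.0, -0.906]]
ft_force: [-0.3, -1.1, -1.4]
opening: 0.0396
```

```bash
python3 st.py; python3 -c "
from tgt import *
print(cur_eye()[0])"
```

```text
19.1667 [0.6067 0.1767 0.1978] [-0.2637 -1.0616 -1.3653] [-0.0193  0.4836  0.0068] 0.03963879619389461
(np.float64(41.00244206310205), np.float64(-0.224364304059465), np.float64(170.41626861903802))
```

Request:
drive_tool([
  {"rot":[0,0,0],"xyz":[0.05,0,0],"jaw":180},
  {"rot":[0,0,0],"xyz":[0.1,0,0],"jaw":180},
  {"rot":[0,0,0],"xyz":[0.1,0,0],"jaw":180},
  {"rot":[0,0,0],"xyz":[0.1,0,0],"jaw":180},
])

```text
time: 19.5
position: [0.6094, 0.1769, 0.199]
tool_rot: [[0.904, 0.065, 0.422], [0.059, -0.998, 0.027], [0.423, -0.0, -0.906]]
ft_force: [-0.5, -0.1, -0.5]
opening: 0.04
```

```bash
python3 st.py;  python3 - <<'E'
from bench import *
import cv2
a=read_camera('side'); cv2.imwrite('pics/s5.png',a)
cv2.imwrite('pics/side5.png',cv2.resize(a[100:180,195:275],None,fx=7,fy=7,interpolation=2))
E
```

```text
19.5 [0.6094 0.1769 0.199 ] [-0.5427 -0.1416 -0.4769] [-0.0168  0.444   0.0054] 0.039969499000578536
```

View pics/side5.png

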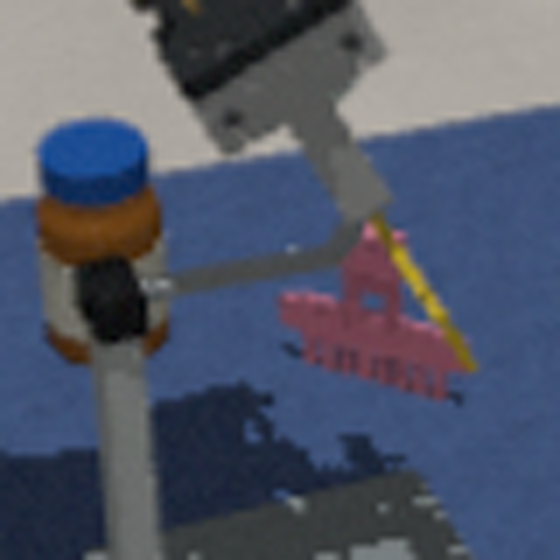

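Request:
drive_tool([
  {"rot":[0,0,0],"xyz":[0.07,0,0],"jaw":180},
  {"rot":[0,0,0],"xyz":[0.14,0,0],"jaw":180},
  {"rot":[0,0,0],"xyz":[0.2,0,0],"jaw":180},
  {"rot":[0,0,0],"xyz":[0.2,0,0],"jaw":180},
])

```text
time: 19.88
position: [0.6153, 0.1773, 0.2018]
tool_rot: [[0.904, 0.065, 0.422], [0.059, -0.998, 0.028], [0.423, -0.0, -0.906]]
ft_force: [0.5, -0.4, -0.9]
opening: 0.0398
```

```bash
python3 st.py
```

```text
19.8833 [0.6153 0.1773 0.2018] [ 0.4579 -0.4084 -0.9462] [-0.0202  0.4676  0.0374] 0.03976195728723889
```

Request:
drive_tool([
  {"rot":[0,0,0],"xyz":[0.1,0,0],"jaw":180},
  {"rot":[0,0,0],"xyz":[0.25,0,0],"jaw":180},
  {"rot":[0,0,0],"xyz":[0.4,0,0],"jaw":180},
  {"rot":[0,0,0],"xyz":[0.6,0,0],"jaw":180},
  {"rot":[0,0,0],"xyz":[0.8,0,0],"jaw":180},
  {"rot":[0,0,0],"xyz":[1.0,0,0],"jaw":180},
  {"rot":[0,0,0],"xyz":[1.0,0,0],"jaw":180},
  {"rot":[0,0,0],"xyz":[1.0,0,0],"jaw":180},
  {"rot":[0,0,0],"xyz":[1.0,0,0],"jaw":180},
])

```text
time: 20.63
position: [0.6416, 0.1789, 0.2139]
tool_rot: [[0.905, 0.065, 0.421], [0.059, -0.998, 0.027], [0.422, 0.0, -0.907]]
ft_force: [0.1, -0.4, -0.3]
opening: 0.0399
```

```bash
python3 st.py; python3 -c "
from tgt import *
print(cur_eye()[0])"; python3 - <<'E'
from bench import *
import cv2
a=read_camera('side'); cv2.imwrite('pics/s6.png',a)
cv2.imwrite('pics/side6.png',cv2.resize(a[90:190,195:285],None,fx=6,fy=6,interpolation=2))
E
```

```text
20.6333 [0.6416 0.1789 0.2139] [ 0.115  -0.4442 -0.3476] [-0.0633  0.5331 -0.0153] 0.039874300575625264
(np.float64(75.89754660207734), np.float64(-1.0137369279069544), np.float64(186.57130851605595))
```

View pics/side6.png

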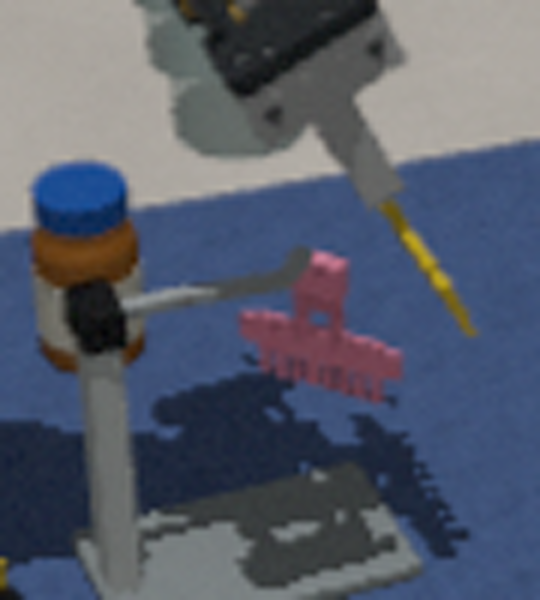

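```bash
python3 - <<'E'
from mv import *
print(to([.65,.178,.28],Rt(.065,.436)))
print(to([.65,.165,.28],Rt(.065,0)))
E
```

```text
(array([0.0025, 0.0036, 0.0017]), array([ 1.1868,  0.0495, -1.878 ]))
(array([ 0.0029, -4.9926,  0.0012]), array([ 1.1613,  0.4819, -1.8898]))
```

Request:
drive_tool([
  {"rot":[0,0,0],"xyz":[0.6,0,-0.9],"jaw":180},
  {"rot":[0,0,0],"xyz":[1.16,0,-1.89],"jaw":180},
  {"rot":[0,-1,0],"xyz":[1.16,0,-1.89],"jaw":180},
  {"rot":[0,-2,0],"xyz":[1.16,0.1,-1.89],"jaw":180},
  {"rot":[0,-3,0],"xyz":[1.16,0.2,-1.89],"jaw":180},
  {"rot":[0,-4,0],"xyz":[1.16,0.3,-1.89],"jaw":180},
  {"rot":[0,-5,0],"xyz":[1.16,0.48,-1.89],"jaw":180},
  {"rot":[0,-5,0],"xyz":[1.16,0.48,-1.89],"jaw":180},
  {"rot":[0,-5,0],"xyz":[1.16,0.48,-1.89],"jaw":180},
])

```text
time: 21.43
position: [0.6508, 0.1648, 0.2788]
tool_rot: [[0.998, 0.064, 0.0], [0.064, -0.998, -0.0], [0.0, 0.0, -1.0]]
ft_force: [-0.5, -0.4, -0.8]
opening: 0.0398
```

```bash
python3 - <<'E'
from mv import *
print(to([.578,-.16,.28],Rt(.30,0)))
E
python3 st.py
```

```text
(array([ 0.0006, -0.0004, -2.7087]), array([-3.1092, 10.6501, -0.0386]))
21.4333 [0.6508 0.1648 0.2788] [-0.4727 -0.3947 -0.8463] [0.0884 0.0094 0.0283] 0.039809851984265926
```

Request:
drive_tool([
  {"rot":[0,0,0],"xyz":[-0.3,1,0],"jaw":180},
  {"rot":[0,0,-0.5],"xyz":[-0.6,2,0],"jaw":180},
  {"rot":[0,0,-1],"xyz":[-0.9,3,0],"jaw":180},
  {"rot":[0,0,-1.5],"xyz":[-1.2,4,0],"jaw":180},
  {"rot":[0,0,-2],"xyz":[-1.5,5.1,0],"jaw":180},
  {"rot":[0,0,-2.5],"xyz":[-1.8,6.2,0],"jaw":180},
  {"rot":[0,0,-2.71],"xyz":[-2.15,7.3,0],"jaw":180},
  {"rot":[0,0,-2.71],"xyz":[-2.5,8.4,-0.04],"jaw":180},
  {"rot":[0,0,-2.71],"xyz":[-2.8,9.5,-0.04],"jaw":180},
  {"rot":[0,0,-2.71],"xyz":[-3.0,10.3,-0.04],"jaw":180},
  {"rot":[0,0,-2.71],"xyz":[-3.11,10.65,-0.04],"jaw":180},
  {"rot":[0,0,-2.71],"xyz":[-3.11,10.65,-0.04],"jaw":180},
])

```text
time: 22.43
position: [0.5764, -0.1621, 0.2815]
tool_rot: [[0.956, 0.293, 0.0], [0.293, -0.956, -0.002], [-0.001, 0.002, -1.0]]
ft_force: [-0.3, 0.6, -2.2]
opening: 0.0397
```

```bash
python3 - <<'E'
from mv import *
print(to([.578,-.16,.17],Rt(.30,0)))
E
python3 st.py
```

```text
(array([ 0.0273,  0.0084, -0.025 ]), array([ 0.075 , -0.0612,  3.7156]))
22.4333 [ 0.5764 -0.1621  0.2815] [-0.2773  0.5728 -2.2316] [ 0.0007 -0.0133  0.0204] 0.039690281842997194
```

Request:
drive_tool([
  {"rot":[0,0,0],"xyz":[0.05,-0.05,0.8],"jaw":180},
  {"rot":[0,0,0],"xyz":[0.05,-0.05,1.8],"jaw":180},
  {"rot":[0,0,0],"xyz":[0.05,-0.05,2.8],"jaw":180},
  {"rot":[0,0,0],"xyz":[0.05,-0.05,3.6],"jaw":180},
  {"rot":[0,0,0],"xyz":[0.05,-0.05,4.2],"jaw":180},
  {"rot":[0,0,0],"xyz":[0.05,-0.05,4.2],"jaw":180},
  {"rot":[0,0,0],"xyz":[0.05,-0.05,4.2],"jaw":180},
  {"rot":[0,0,0],"xyz":[0.05,-0.05,4.2],"jaw":180},
])

```text
time: 23.1
position: [0.5802, -0.1558, 0.157]
tool_rot: [[0.954, 0.299, 0.003], [0.299, -0.954, 0.001], [0.003, 0.0, -1.0]]
ft_force: [0.2, 0.0, -0.7]
opening: 0.04
```

```bash
python3 st.py;python3 - <<'E'
from bench import *
import cv2
for n,o,s in(('side',(220,200),6),('top',(280,150),7)):
    a=read_camera(n); cv2.imwrite(f'pics/{n}7r.png',a)
    cv2.imwrite(f'pics/{n}7.png',cv2.resize(a[o[1]:o[1]+80 if n=='top' else o[1]+100,o[0]:o[0]+(80 if n=='top' else 100)],None,fx=s,fy=s,interpolation=2))
E
```

```text
23.1 [ 0.5802 -0.1558  0.157 ] [ 0.1905  0.0068 -0.7424] [ 0.0203  0.0174 -0.0134] 0.03999711611015688
```

View pics/side7.png

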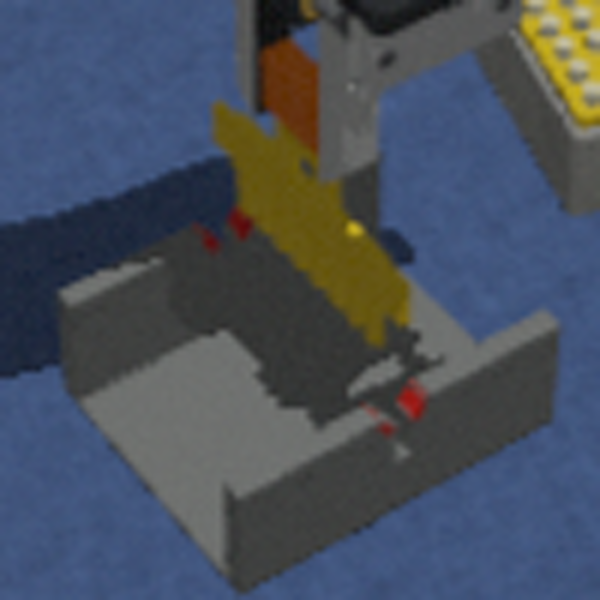

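View pics/top7.png

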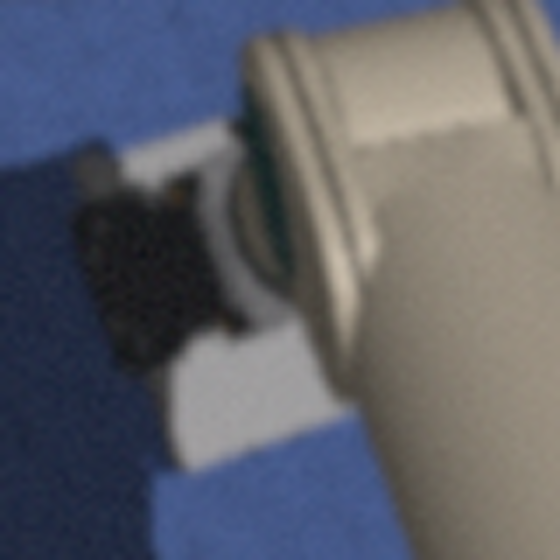

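```bash
cat > o7.py <<'E'
from ov import *
import sys
src,x,y,z,yaw,out=sys.argv[1],*map(float,sys.argv[2:6]),sys.argv[6]
T=[.5775,-.1600,.30]
o,s=(215,195),6
a=cv2.imread(src)[o[1]:o[1]+100,o[0]:o[0]+110];a=cv2.resize(a,None,fx=s,fy=s,interpolation=cv2.INTER_CUBIC)
draw(a,"side",T,box(-75,75,53,63,0,60)+box(-75,75,-63,-53,0,60),s,o,(0,255,0))
draw(a,"side",T,[((-3.5,63*k,50),(-3.5,53*k,50)) for k in(1,-1)]+[((3.5,63*k,50),(3.5,53*k,50)) for k in(1,-1)]+[((10*j,63*k,60),(10*j,53*k,60)) for k in(1,-1) for j in(1,-1)],s,o,(255,255,0))
z0=(z-.0867)*1000
draw(a,"side",[x,y,yaw],box(-2.5,2.5,-61,61,25+z0,45+z0)+box(-2.5,2.5,-48,48,0+z0,49+z0)+box(-7,7,-20,20,78+z0,106+z0),s,o,(255,0,255))
cv2.imwrite(out,a)
E
python3 o7.py pics/side7r.png .5802 -.1558 .157 .303 pics/ov7.png
```

```text
(no output)
```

View pics/ov7.png

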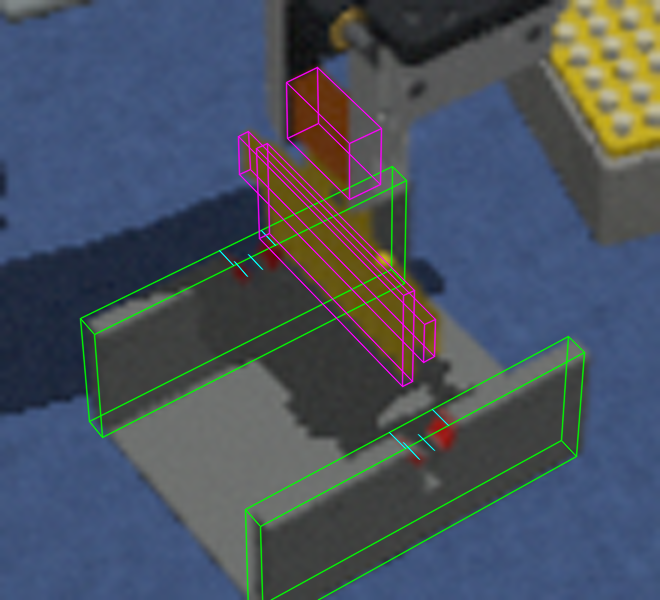

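```bash
python3 - <<'E'
from mv import *
print(to([.578,-.1605,.128],Rt(.30,0)))
E
```

```text
(array([ 0.0147, -0.0352,  0.0291]), array([-0.1102,  0.0888,  0.9761]))
```

Request:
drive_tool([
  {"rot":[0,0,0],"xyz":[-0.1,0.09,0],"jaw":180},
  {"rot":[0,0,0],"xyz":[-0.1,0.09,0.4],"jaw":180},
  {"rot":[0,0,0],"xyz":[-0.1,0.09,0.8],"jaw":180},
  {"rot":[0,0,0],"xyz":[-0.1,0.09,0.95],"jaw":180},
  {"rot":[0,0,0],"xyz":[-0.1,0.09,0.95],"jaw":180},
  {"rot":[0,0,0],"xyz":[-0.1,0.09,0.95],"jaw":180},
  {"rot":[0,0,0],"xyz":[-0.1,0.09,0.95],"jaw":180},
])

```text
time: 23.78
position: [0.5771, -0.1611, 0.1269]
tool_rot: [[0.955, 0.297, 0.0], [0.297, -0.955, 0.0], [0.0, -0.0, -1.0]]
ft_force: [-1.2, 0.5, -1.0]
opening: 0.0399
```

```bash
python3 st.py;python3 - <<'E'
from bench import *
import cv2
a=read_camera('side'); cv2.imwrite('pics/side8r.png',a)
cv2.imwrite('pics/side8.png',cv2.resize(a[205:300,215:325],None,fx=7,fy=6.2,interpolation=2))
E
python3 -c "
from mv import *
print(to([.578,-.1605,.128],Rt(.30,0)))"
```

```text
23.7833 [ 0.5771 -0.1611  0.1269] [-1.2108  0.5309 -1.0302] [0.0261 0.0238 0.0185] 0.039870696530637094
(array([ 0.0005, -0.0063,  0.0183]), array([ 0.0319, -0.0142, -0.028 ]))
```

View pics/side8.png

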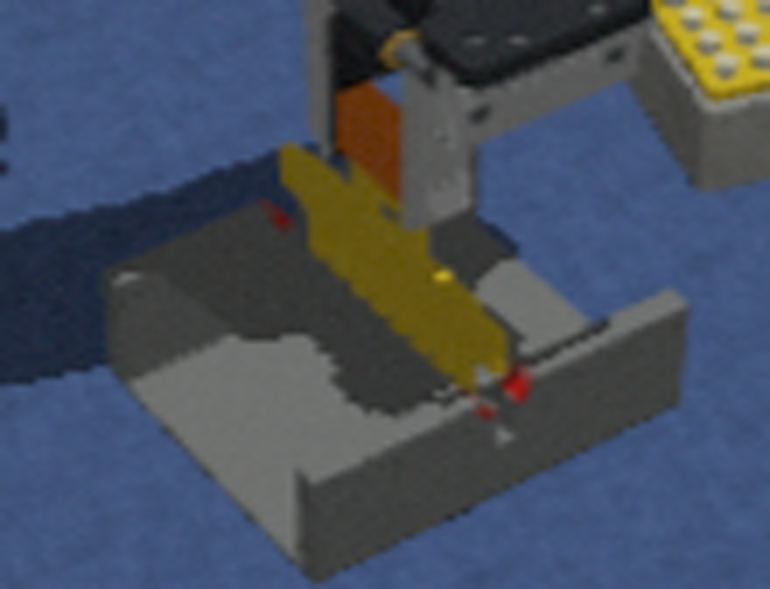

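Request:
drive_tool([
  {"rot":[0,0,0],"xyz":[0.02,0,0.1],"jaw":180},
  {"rot":[0,0,0],"xyz":[0.02,0,0.2],"jaw":180},
  {"rot":[0,0,0],"xyz":[0.02,0,0.3],"jaw":180},
  {"rot":[0,0,0],"xyz":[0.02,0,0.4],"jaw":180},
  {"rot":[0,0,0],"xyz":[0.02,0,0.4],"jaw":180},
  {"rot":[0,0,0],"xyz":[0.02,0,0.4],"jaw":180},
])

```text
time: 24.33
position: [0.5773, -0.1611, 0.1147]
tool_rot: [[0.955, 0.297, -0.0], [0.297, -0.955, 0.0], [-0.0, -0.0, -1.0]]
ft_force: [0.1, -0.6, -0.6]
opening: 0.0396
```

```bash
python3 st.py;python3 - <<'E'
from bench import *
import cv2
a=read_camera('side'); cv2.imwrite('pics/side9r.png',a)
cv2.imwrite('pics/side9.png',cv2.resize(a[205:300,215:325],None,fx=7,fy=6.2,interpolation=2))
E
```

```text
24.3333 [ 0.5773 -0.1611  0.1147] [ 0.0546 -0.6459 -0.5759] [ 0.0183 -0.038  -0.0303] 0.03964479876833416
```

View pics/side9.png

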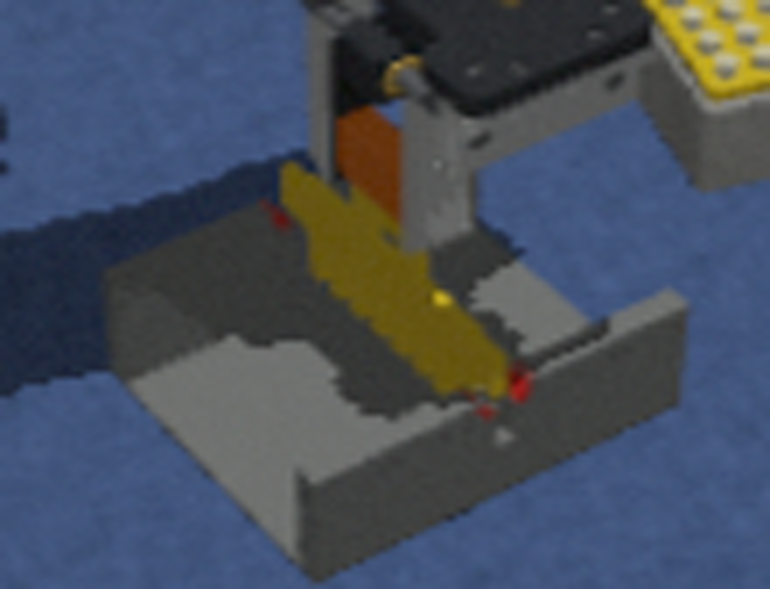

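Request:
drive_tool([
  {"rot":[0,0,0],"xyz":[0,0,0.05],"jaw":180},
  {"rot":[0,0,0],"xyz":[0,0,0.1],"jaw":180},
  {"rot":[0,0,0],"xyz":[0,0,0.1],"jaw":180},
  {"rot":[0,0,0],"xyz":[0,0,0.1],"jaw":180},
])

```text
time: 24.72
position: [0.5774, -0.1611, 0.1119]
tool_rot: [[0.955, 0.297, -0.0], [0.297, -0.955, 0.0], [-0.0, -0.0, -1.0]]
ft_force: [-0.5, -0.2, -0.5]
opening: 0.0397
```

```bash
python3 st.py
```

```text
24.7167 [ 0.5774 -0.1611  0.1119] [-0.4884 -0.2493 -0.4739] [-0.0533 -0.0021  0.0098] 0.03972218774133657
```

Request:
drive_tool([
  {"rot":[0,0,0],"xyz":[0,0,0.04],"jaw":180},
  {"rot":[0,0,0],"xyz":[0,0,0.06],"jaw":180},
  {"rot":[0,0,0],"xyz":[0,0,0.06],"jaw":180},
])

```text
time: 24.97
position: [0.5773, -0.1612, 0.11]
tool_rot: [[0.955, 0.297, -0.0], [0.297, -0.955, 0.0], [-0.0, -0.0, -1.0]]
ft_force: [0.4, 0.5, -1.7]
opening: 0.0402
```

```bash
python3 st.py
```

```text
24.9667 [ 0.5773 -0.1612  0.11  ] [ 0.398   0.4943 -1.7441] [ 0.0664 -0.0114 -0.0034] 0.04017037495737004
```

Request:
drive_tool([
  {"rot":[0,0,0],"xyz":[0,0,0.04],"jaw":180},
  {"rot":[0,0,0],"xyz":[0,0,0.06],"jaw":180},
  {"rot":[0,0,0],"xyz":[0,0,0.06],"jaw":180},
])

```text
time: 25.22
position: [0.5774, -0.1611, 0.1082]
tool_rot: [[0.955, 0.297, -0.0], [0.297, -0.955, 0.0], [-0.0, -0.0, -1.0]]
ft_force: [-0.1, 0.6, -0.4]
opening: 0.0399
```

```bash
python3 st.py
```

```text
25.2167 [ 0.5774 -0.1611  0.1082] [-0.0538  0.6469 -0.4097] [-0.017   0.0156  0.0433] 0.039869016384340164
```

Request:
drive_tool([
  {"rot":[0,0,0],"xyz":[0,0,0.05],"jaw":180},
  {"rot":[0,0,0],"xyz":[0,0,0.1],"jaw":180},
  {"rot":[0,0,0],"xyz":[0,0,0.1],"jaw":180},
])

```text
time: 25.47
position: [0.5773, -0.1611, 0.1051]
tool_rot: [[0.955, 0.297, -0.0], [0.297, -0.955, 0.0], [-0.0, -0.0, -1.0]]
ft_force: [-0.1, -0.0, -1.0]
opening: 0.0398
```

```bash
python3 st.py
```

```text
25.4667 [ 0.5773 -0.1611  0.1051] [-0.1271 -0.0129 -0.98  ] [-0.0159  0.0128 -0.0469] 0.03979657904127354
```

Request:
drive_tool([
  {"rot":[0,0,0],"xyz":[0,0,0.05],"jaw":180},
  {"rot":[0,0,0],"xyz":[0,0,0.1],"jaw":180},
  {"rot":[0,0,0],"xyz":[0,0,0.1],"jaw":180},
])

```text
time: 25.72
position: [0.5772, -0.1611, 0.102]
tool_rot: [[0.955, 0.297, -0.0], [0.297, -0.955, 0.0], [-0.0, -0.0, -1.0]]
ft_force: [-0.2, 0.0, -1.4]
opening: 0.0399
```

```bash
python3 st.py;python3 - <<'E'
from bench import *
import cv2
a=read_camera('side'); cv2.imwrite('pics/side10r.png',a)
cv2.imwrite('pics/side10.png',cv2.resize(a[205:300,215:325],None,fx=7,fy=6.2,interpolation=2))
E
```

```text
25.7167 [ 0.5772 -0.1611  0.102 ] [-0.1542  0.0041 -1.4246] [0.0527 0.0211 0.0238] 0.039866923010469534
```

View pics/side10.png

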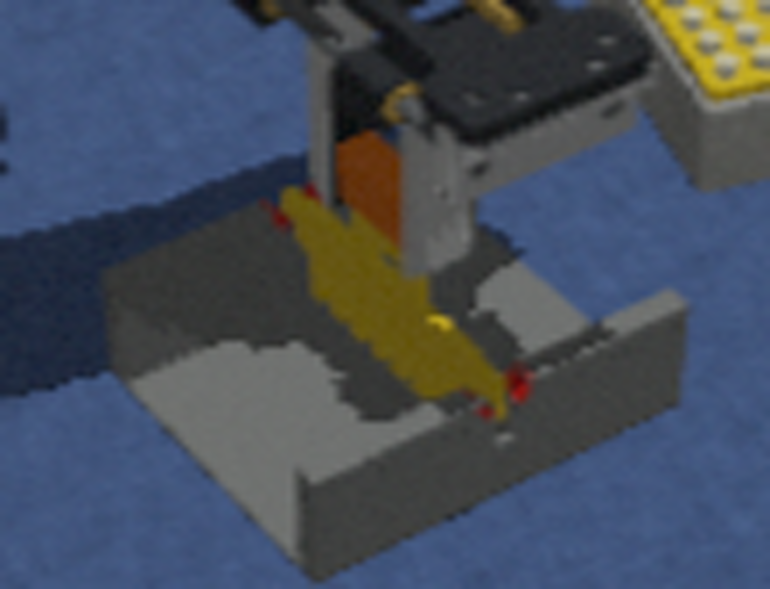

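Both ears are visibly in the notches (near one at (505,400), far one at (290,205)). Continue down.

Request:
drive_tool([
  {"rot":[0,0,0],"xyz":[0,0,0.05],"jaw":180},
  {"rot":[0,0,0],"xyz":[0,0,0.1],"jaw":180},
  {"rot":[0,0,0],"xyz":[0,0,0.15],"jaw":180},
  {"rot":[0,0,0],"xyz":[0,0,0.15],"jaw":180},
  {"rot":[0,0,0],"xyz":[0,0,0.15],"jaw":180},
])

```text
time: 26.18
position: [0.5774, -0.1611, 0.0977]
tool_rot: [[0.955, 0.297, -0.0], [0.297, -0.955, 0.0], [-0.0, -0.0, -1.0]]
ft_force: [0.4, 0.3, -1.0]
opening: 0.0398
```

```bash
python3 st.py
```

```text
26.1833 [ 0.5774 -0.1611  0.0977] [ 0.4367  0.2911 -0.9638] [-0.0089 -0.0639 -0.0462] 0.03977293864429381
```

Request:
drive_tool([
  {"rot":[0,0,0],"xyz":[0,0,0.03],"jaw":180},
  {"rot":[0,0,0],"xyz":[0,0,0.06],"jaw":180},
  {"rot":[0,0,0],"xyz":[0,0,0.06],"jaw":180},
  {"rot":[0,0,0],"xyz":[0,0,0.06],"jaw":180},
])

```text
time: 26.52
position: [0.5774, -0.1611, 0.0961]
tool_rot: [[0.955, 0.297, -0.0], [0.297, -0.955, 0.0], [-0.0, -0.0, -1.0]]
ft_force: [0.7, 0.4, -0.2]
opening: 0.0399
```

```bash
python3 st.py
```

```text
26.5167 [ 0.5774 -0.1611  0.0961] [ 0.6723  0.3923 -0.153 ] [ 0.0087  0.02   -0.0292] 0.03992048560444026
```

Home is expected near 0.092; 1 mm steps now.

Request:
drive_tool([
  {"rot":[0,0,0],"xyz":[0,0,0.03],"jaw":180},
  {"rot":[0,0,0],"xyz":[0,0,0.06],"jaw":180},
  {"rot":[0,0,0],"xyz":[0,0,0.06],"jaw":180},
  {"rot":[0,0,0],"xyz":[0,0,0.06],"jaw":180},
])

```text
time: 26.85
position: [0.5774, -0.1611, 0.0942]
tool_rot: [[0.955, 0.297, -0.0], [0.297, -0.955, 0.0], [-0.0, -0.0, -1.0]]
ft_force: [-0.4, 0.8, -1.0]
opening: 0.0396
```

Request:
drive_tool([
  {"rot":[0,0,0],"xyz":[0,0,0.03],"jaw":180},
  {"rot":[0,0,0],"xyz":[0,0,0.03],"jaw":180},
  {"rot":[0,0,0],"xyz":[0,0,0.03],"jaw":180},
])

```text
time: 27.1
position: [0.5774, -0.1611, 0.0933]
tool_rot: [[0.955, 0.297, -0.0], [0.297, -0.955, -0.0], [-0.0, 0.0, -1.0]]
ft_force: [-0.5, 0.4, -0.8]
opening: 0.0398
```

```bash
python3 st.py
```

```text
27.1 [ 0.5774 -0.1611  0.0933] [-0.5412  0.4485 -0.8217] [ 0.0024 -0.0045  0.0347] 0.039808637060119535
```

Request:
drive_tool([
  {"rot":[0,0,0],"xyz":[0,0,0.03],"jaw":180},
  {"rot":[0,0,0],"xyz":[0,0,0.03],"jaw":180},
  {"rot":[0,0,0],"xyz":[0,0,0.03],"jaw":180},
])

```text
time: 27.35
position: [0.5774, -0.1611, 0.0924]
tool_rot: [[0.955, 0.297, -0.0], [0.297, -0.955, 0.0], [-0.0, -0.0, -1.0]]
ft_force: [1.1, 0.3, -0.7]
opening: 0.0401
```

```bash
python3 st.py
```

```text
27.35 [ 0.5774 -0.1611  0.0924] [ 1.0748  0.296  -0.708 ] [0.0052 0.047  0.0208] 0.04009100359251525
```

Request:
drive_tool([
  {"rot":[0,0,0],"xyz":[0,0,0.025],"jaw":180},
  {"rot":[0,0,0],"xyz":[0,0,0.025],"jaw":180},
  {"rot":[0,0,0],"xyz":[0,0,0.025],"jaw":180},
])

```text
time: 27.6
position: [0.5776, -0.1612, 0.092]
tool_rot: [[0.955, 0.297, 0.0], [0.297, -0.955, -0.0], [0.0, 0.0, -1.0]]
ft_force: [-0.2, 0.6, 2.4]
opening: 0.0396
```

```bash
python3 st.py
```

```text
27.6 [ 0.5776 -0.1612  0.092 ] [-0.1627  0.5606  2.3743] [0.1379 0.2129 0.0177] 0.03958359097034635
```

Request:
drive_tool([
  {"rot":[0,0,0],"xyz":[0,0,0],"jaw":150},
  {"rot":[0,0,0],"xyz":[0,0,0],"jaw":140},
  {"rot":[0,0,0],"xyz":[0,0,0],"jaw":130},
  {"rot":[0,0,0],"xyz":[0,0,0],"jaw":115},
  {"rot":[0,0,0],"xyz":[0,0,0],"jaw":100},
  {"rot":[0,0,0],"xyz":[0,0,0],"jaw":95},
  {"rot":[0,0,0],"xyz":[0,0,0],"jaw":95},
])

```text
time: 28.18
position: [0.5774, -0.1611, 0.0917]
tool_rot: [[0.955, 0.297, -0.0], [0.297, -0.955, 0.0], [-0.0, -0.0, -1.0]]
ft_force: [0.7, 0.2, 0.2]
opening: 0.0587
```

```bash
python3 st.py
```

```text
28.1833 [ 0.5774 -0.1611  0.0917] [0.7466 0.1582 0.1909] [ 0.0074 -0.0283  0.0186] 0.0586715396337633
```

Released; rise well clear, and look.

Request:
drive_tool([
  {"rot":[0,0,0],"xyz":[0,0,-0.3],"jaw":95},
  {"rot":[0,0,0],"xyz":[0,0,-0.8],"jaw":95},
  {"rot":[0,0,0],"xyz":[0,0,-1.6],"jaw":95},
  {"rot":[0,0,0],"xyz":[0,0,-2.6],"jaw":95},
  {"rot":[0,0,0],"xyz":[0,0,-3.6],"jaw":95},
  {"rot":[0,0,0],"xyz":[-1,0,-4.6],"jaw":95},
  {"rot":[0,0,0],"xyz":[-2,0,-5],"jaw":95},
  {"rot":[0,0,0],"xyz":[-3,0,-5],"jaw":95},
  {"rot":[0,0,0],"xyz":[-4,0,-5],"jaw":95},
  {"rot":[0,0,0],"xyz":[-5,0,-5],"jaw":95},
  {"rot":[0,0,0],"xyz":[-5,0,-5],"jaw":95},
  {"rot":[0,0,0],"xyz":[-5,0,-5],"jaw":95},
])

```text
time: 29.18
position: [0.4332, -0.2065, 0.2426]
tool_rot: [[0.956, 0.295, 0.0], [0.295, -0.956, -0.001], [-0.0, 0.001, -1.0]]
ft_force: [1.0, 0.6, -0.2]
opening: 0.0591
```

```bash
python3 st.py; python3 - <<'E'
from bench import *
import cv2
for n,o in(('side',(215,205)),('top',(270,140))):
    a=read_camera(n); cv2.imwrite(f'pics/{n}11r.png',a)
    cv2.imwrite(f'pics/{n}11.png',cv2.resize(a[o[1]:o[1]+95,o[0]:o[0]+110],None,fx=7,fy=6.2,interpolation=2))
E
python3 o7.py pics/side11r.png .5774 -.1611 .0917 .3015 pics/ov11.png
```

```text
29.1833 [ 0.4332 -0.2065  0.2426] [ 1.0471  0.6036 -0.2115] [-0.0308 -0.0397  0.0006] 0.05906933717460113
```

View pics/side11.png

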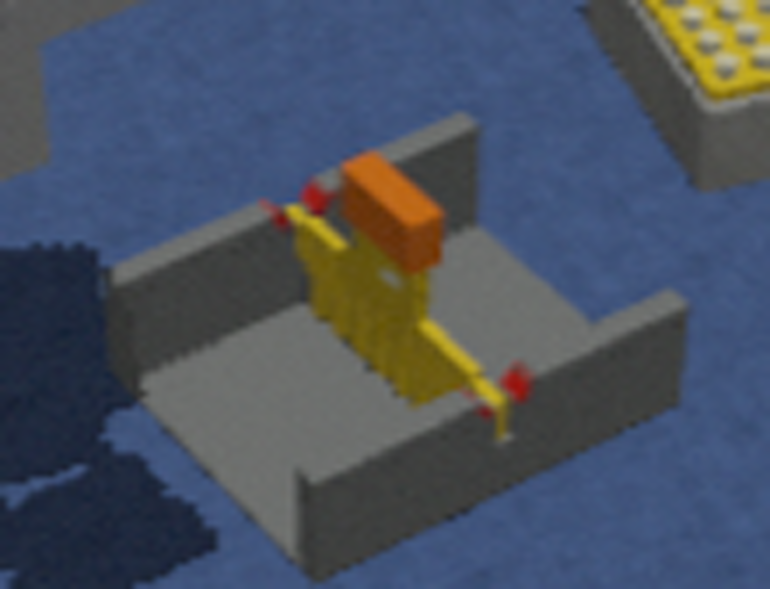

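View pics/top11.png

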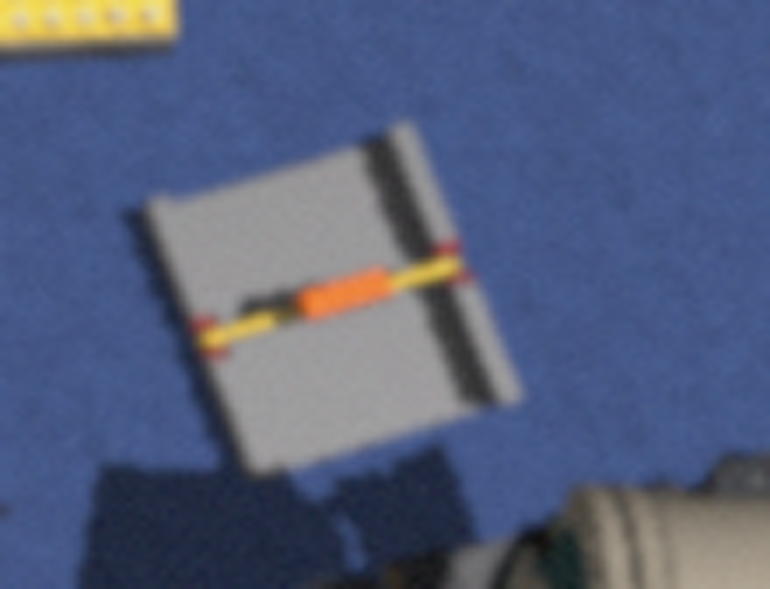

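View pics/ov11.png

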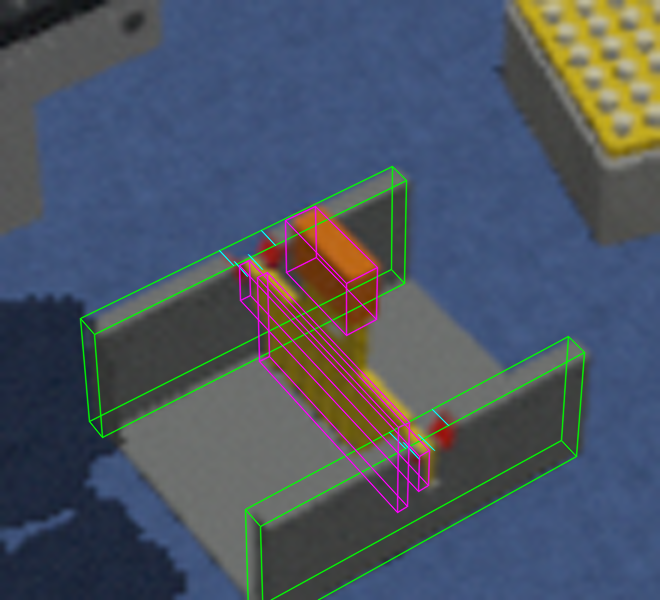

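```bash
python3 - <<'E'
from bench import *
print(robot.hand_in(), robot.get_obs()['time'])
E
```

```text
the job is handed in; nothing more can be done
the job is handed in; nothing more can be done
```

The yellow comb is off its barbed hanger and seated teeth down in both notches of the grey tray. It is released, and I handed the job in at about 29 s of the 67 s allowed.

**On the hanger:**
- I located the prong by touch. It slopes down about 0.06 rad, and the straight run ends about 27 mm ahead of the hanger origin.
- I slid the comb out, leaned its top back about 0.5 rad from square to the run, and eased it over the barb in steps of about 1 mm.
- The highest force while feeling was about 8 N against the hanger, from one downward touch that went a little further than needed. The passage over the barb itself showed no contact.
- Once off, the eye was about 76 mm along the hanger x axis, and the force reading showed only the comb's weight.

**In the tray:**
- The comb went down without touching the notch sides. It met the floor at the tool height I expected for fully home, pressing with about 3 N.
- After release, both cameras show the ears in the two notches, with the plate upright and square to the tray. It may sit up to about 2 mm off centre along y, within the 5 mm allowed.

**Not fully checked:**
- With the tool leaned, the moment reading carried a steady offset of about 0.5 N·m. It grew with the lean, so I took it as a sensor effect rather than contact.
- The two cameras disagreed by about 1 to 2 mm on positions, as the calibration note warned.
- I never went near the tip box, tube rack or bottle, but I did not measure their positions again at the end.

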